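# Lay the second course of a shielding wall

### The job

Finish the low shielding wall in front of the sample jar: on the two blocks standing in the aluminium tray, lay a second course in running bond, with the full-length block straddling the joint below and one half block either side of it, so that the blocks butt together without gaps and the ends and faces of the new course are flush with the course below. The three-quarter-length block is not needed: leave it and the jar where they are, and do not shift the lower course.

Things in the scene. Friction and masses are not known exactly. Their poses are not given: they have to be found in the camera images.
- tray: shallow aluminium channel tray fixed to the worktop, 252 x 62 mm (286 over its end tabs), floor 4 mm thick, lips to 10 mm high round the lower course. Origin: centre of the underside, on the worktop; x along the wall, y across it, z up.
- lower_near: lower-course grey block, 120 long (its x, along the wall) x 50 x 40 high mm, loose in the tray (1 to 2 mm play), toward the tray's -x end; origin: centre of the underside, its top is 44 mm above the worktop. The joint lies midway between the two lower blocks, which stand about 1 mm apart, 241 mm long together.
- lower_far: the other block of the lower course, same size, toward the tray's +x end; origin: centre of the underside, x along the wall.
- full_block: the full-length block for the middle of the new course: loose plain grey polyethylene shielding block with square faces, lying flat on the worktop, 120 long (its x) x 50 wide (its y) x 40 high (z) mm, about 228 g; two steel threaded inserts flush in its top (look only); origin: centre of the underside. The gripper closes well across the 50 mm width.
- half_block_1: a half block: loose plain grey polyethylene shielding block with square faces, lying flat on the worktop, 60 long (its x) x 50 wide (its y) x 40 high (z) mm, about 114 g; one steel threaded insert flush in its top (look only); origin: centre of the underside. The gripper closes well across the 50 mm width.
- half_block_2: the other half block, identical and interchangeable with half_block_1: loose plain grey polyethylene shielding block with square faces, lying flat on the worktop, 60 long (its x) x 50 wide (its y) x 40 high (z) mm, about 114 g; one steel threaded insert flush in its top (look only); origin: centre of the underside. The gripper closes well across the 50 mm width.
- long_offcut: the three-quarter-length block that is not needed: loose plain grey polyethylene shielding block with square faces, lying flat on the worktop, 90 long (its x) x 50 wide (its y) x 40 high (z) mm, about 171 g; two steel threaded inserts flush in its top (look only); origin: centre of the underside. The gripper closes well across the 50 mm width.
- jar: sample jar with a screw lid, 59 mm across and 82 mm high, standing on the worktop on the tray's -y side, about 115 mm from the wall's middle line; origin: centre of the underside.

How it is judged:
By the outcome, as a careful person would: the job done as asked, in the order asked, and still so for the second after the job is handed in, with the robot touching nothing.
It also fails if it takes over 69 s, if anything falls off the work surface, if the arm or the gripper's body presses on something with over 40 N, if the wrist force passes 120 N, or if a joint passes its speed limit or range.

### The arm

A 6-joint arm with a two-finger parallel gripper is mounted at the origin on a cart in front of the work surface, level with it; the furniture and walls round the work are solid. World frame = base frame: x ahead of the robot, y to its left, z up, the work surface at z = 0. Lengths are in mm, angles in degrees, forces in N, time in s.
With the tool pointing down it reaches from about 300 to 875 mm from the base axis. Payload 4.2 kg.
Tool frame: the origin (TCP) lies at the centre of the arm's flange, where the gripper is bolted on; the fingertips stand 173 mm ahead of it and the grasp point (between the pads) lies 155 mm ahead of it; z points along the fingers, y is the line along which they close (so a half turn about z gives the same grasp; the last joint's range is limited). The gripper opens to 85 mm and grips with 20 to 120 N. Pads are 22 mm wide; open, the fingers measure 114 mm over their backs; the gripper's body (76 mm by 85 mm) begins 54 mm behind the grasp point. The pads swing forward as they close: fully open they stand 13 mm farther back than shut.
Start: joints at [73.912, 18.312, 89.639, -0, 72.044, -1.146], TCP at [148.263, 555.555, 404.738] pointing down, gripper open.
Joint ranges: [-177.97, 177.97], [-48.28, 115.42], [12.27, 149.76], [-77.06, 257.06], [2.81, 150.46], [-146.56, 146.56]. Speed limits (degrees/s): [147.25, 147.25, 180, 180, 180, 180].

### API

Orientations are given as [roll, pitch, yaw] about the fixed x, y, z axes, in that order (R = Rz(yaw) Ry(pitch) Rx(roll)).
In Python, from bench import get_obs, snapshot, get_calibration, arm gives the robot as it stands.
- The arm moves only by the tool servo_tool, never from a script. Its argument "moves" is a list that holds one entry, the list of rows, each a list of 7 numbers: the turn, a rotation vector about the tool's x, y, z in rad, then the shift along the tool's x, y, z in mm, then the finger opening in mm, from 0 to 85.4. A call has 1 to 5 rows; each row is the pose to reach, as a shift and turn from the pose commanded when the call began, along the tool's axes at that moment; what a row does not reach only later rows make up. A row lasts 1/10 s, in which the tool goes at most 50 mm and 8.59 degrees, less where a joint would pass 70% of its speed; a pose out of reach is approached as far as the arm can. A call with a gripper value outside its range is refused whole. The fingers move at their own pace and stop on an object; the grip force is fixed at half the most. Time passes only in rows, so rows that repeat a pose let the fingers close. It gives the time, the measured TCP pose, the force, the opening and the grip force at its end, in the units of the state.
- get_obs(): the state, without advancing time (a new reading comes with each control period).
- snapshot(name): name is "side" or "top"; returns the picture (400x640x3 uint8, blue, green, red); there is no depth.
- get_calibration(name): a dict with "fx", "fy", "cx", "cy" (pixels), "dist_coeffs" ([k1, k2, p1, p2, k3] as OpenCV has them; the pictures are not rectified), "rvec" (rotation vector, rad) and "tvec" (3), from world to camera coordinates, as OpenCV has them. Camera axes: x right, y down, z forward; pixel columns grow to the right and rows downward; lengths in mm; the calibration is good to about 2 mm. A picture is of the moment at which its call begins. get_calibration takes no time and is no camera call.
- arm.sign_off(): hands the job in; it is judged then, once.
The state is a dict: "t": time; "joints": joint angles; "qd": joint speeds; "effort": joint torques, N m; "ee_pos": TCP position; "eef_rot": TCP orientation; "contact_force": force on the tool from outside, world axes, zero at the start; "torque": the same for the moment, N m; "grip_width": finger opening in mm; "finger_force": force on a finger pad.
Only numpy, scipy, OpenCV 4.12 (cv2) and the standard library are available. Lean on these libraries where they do the work, as an engineer would, in place of code of your own. Each camera call takes 0.05 s, during which the arm holds its last target. There are 200 camera calls.

## Working session

There is one attempt and no reset: what is moved stays moved. The work goes in short steps, Python scripts to look and compute and a tool call to move; the robot and the scene stay as the last step left them, time stands still between calls to the robot, and variables do not carry over. Pictures are saved under pics/ and viewed, at most 10 in all, crops included, and the job is handed in when it is done.

Besides the shell and the picture viewer there is one more tool, called after ">>>" in YAML: its name, and indented under it one key for each argument. servo_tool: Moves the arm, as the interface text tells. Its arguments: {"type":"object","properties":{"moves":{"type":"array"}},"required":["moves"]}

```bash
mkdir -p pics
python3 - <<'E'
from bench import *
import cv2
o=get_obs();print({k:o[k] for k in("t","ee_pos","eef_rot","grip_width","contact_force")})
for n in("top","side"):
    im=snapshot(n);cv2.imwrite(f"pics/{n}0.png",im)
    print(get_calibration(n))
E
```

```text
{'t': 0.0, 'ee_pos': array([148.20687464, 555.39888908, 403.87622978]), 'eef_rot': array([-1.79896465e+02, -2.30353595e-03,  1.65057243e+02]), 'grip_width': 85.24611107142505, 'contact_force': array([ 0.504047  , -0.23835385, -0.01706531])}
{'fx': 393.3562891708233, 'fy': 393.3562891708233, 'cx': 317.29184784283655, 'cy': 203.37853517618322, 'dist_coeffs': array([-0.00954871,  0.        ,  0.        ,  0.        ,  0.        ]), 'rvec': array([ 2.15042467, -2.18338117,  0.07079821]), 'tvec': array([ 17.02523923, 558.03445666, 933.70621594])}
{'fx': 472.2971095558093, 'fy': 472.2971095558093, 'cx': 316.82129335371934, 'cy': 198.1047864539617, 'dist_coeffs': array([-0.06182916,  0.        ,  0.        ,  0.        ,  0.        ]), 'rvec': array([ 0.04402257,  2.85955556, -1.27707537]), 'tvec': array([564.22430901,  16.49184327, 979.48839463])}
```

View pics/top0.png

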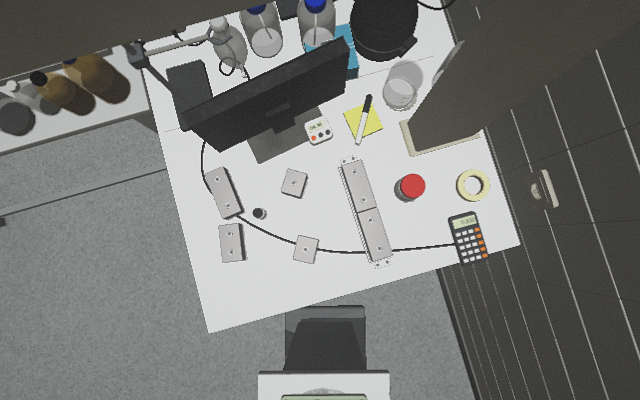

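View pics/side0.png

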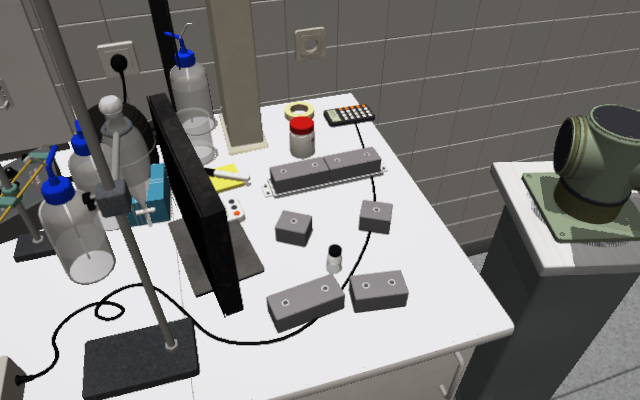

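The top view shows the tray wall from (348,160) to (380,265). The two halves are at (294,183) and (306,250), the full block is at (224,193), the offcut at (231,242) and the jar at (411,187). A small vial stands at (259,213). Next I segment the block tops.

```bash
cat > h.py <<'E'
import numpy as np, cv2
from bench import *
def cam(n):
    c=get_calibration(n);K=np.array([[c["fx"],0,c["cx"]],[0,c["fy"],c["cy"]],[0,0,1.]])
    return K,np.array(c["dist_coeffs"]),cv2.Rodrigues(np.array(c["rvec"]))[0],np.array(c["tvec"])
def ray(n,px):
    K,d,R,t=cam(n);u=cv2.undistortPoints(np.array(px,float).reshape(-1,1,2),K,d)[:,0]
    return -R.T@t,np.c_[u,np.ones(len(u))]@R
def toplane(n,px,z):
    c,r=ray(n,px);return (c+r*((z-c[2])/r[:,2])[:,None])[:,:2]
def proj(n,P):
    K,d,R,t=cam(n);return cv2.projectPoints(np.array(P,float).reshape(-1,1,3),cv2.Rodrigues(R)[0],t,K,d)[0][:,0]
E
python3 - <<'E'
from h import *
im=cv2.imread("pics/top0.png")
for n in("top","side"):
    K,d,R,t=cam(n);print(n,-R.T@t, proj(n,[[0,0,0],[148,555,231],[148,555,404]]))
for p in [(294,178),(231,250),(222,205),(352,185),(372,230)]: print(p,im[p[1],p[0]])
print("row190",[tuple(im[183,x]) for x in range(276,314,1)])
a=cv2.resize(im[140:280,190:400],None,fx=3.8,fy=3.8,interpolation=cv2.INTER_NEAREST);cv2.imwrite("pics/c.png",a)
E
```

```text
top [475.26799788 -11.16636815 978.51686429] [[324.43983723 437.66742346]
 [ 25.20673618 417.56351387]
 [-65.84770295 471.97400474]]
side [583.3508909  701.43589434 667.61365414] [[583.29676655 205.8936599 ]
 [772.3725488  427.91119   ]
 [914.18368702 321.47001819]]
(294, 178) [186 187 190]
(231, 250) [169 167 164]
(222, 205) [181 183 183]
(352, 185) [190 193 195]
(372, 230) [192 192 195]
row190 [(np.uint8(217), np.uint8(217), np.uint8(216)), (np.uint8(217), np.uint8(217), np.uint8(215)), (np.uint8(217), np.uint8(216), np.uint8(215)), (np.uint8(219), np.uint8(218), np.uint8(217)), (np.uint8(218), np.uint8(217), np.uint8(216)), (np.uint8(219), np.uint8(220), np.uint8(218)), (np.uint8(208), np.uint8(207), np.uint8(205)), (np.uint8(157), np.uint8(158), np.uint8(159)), (np.uint8(188), np.uint8(189), np.uint8(192)), (np.uint8(192), np.uint8(194), np.uint8(193)), (np.uint8(187), np.uint8(189), np.uint8(191)), (np.uint8(190), np.uint8(193), np.uint8(194)), (np.uint8(189), np.uint8(192), np.uint8(193)), (np.uint8(193), np.uint8(194), np.uint8(195)), (np.uint8(187), np.uint8(189), np.uint8(18
[... 381 characters left out ...]
(np.uint8(191), np.uint8(193), np.uint8(195)), (np.uint8(190), np.uint8(193), np.uint8(193)), (np.uint8(194), np.uint8(194), np.uint8(196)), (np.uint8(197), np.uint8(198), np.uint8(200)), (np.uint8(184), np.uint8(183), np.uint8(185)), (np.uint8(70), np.uint8(70), np.uint8(71)), (np.uint8(96), np.uint8(100), np.uint8(100)), (np.uint8(160), np.uint8(166), np.uint8(168)), (np.uint8(172), np.uint8(176), np.uint8(179)), (np.uint8(223), np.uint8(222), np.uint8(219)), (np.uint8(215), np.uint8(216), np.uint8(214)), (np.uint8(216), np.uint8(218), np.uint8(216)), (np.uint8(217), np.uint8(217), np.uint8(215)), (np.uint8(218), np.uint8(218), np.uint8(217)), (np.uint8(219), np.uint8(218), np.uint8(217))]
```

View pics/c.png

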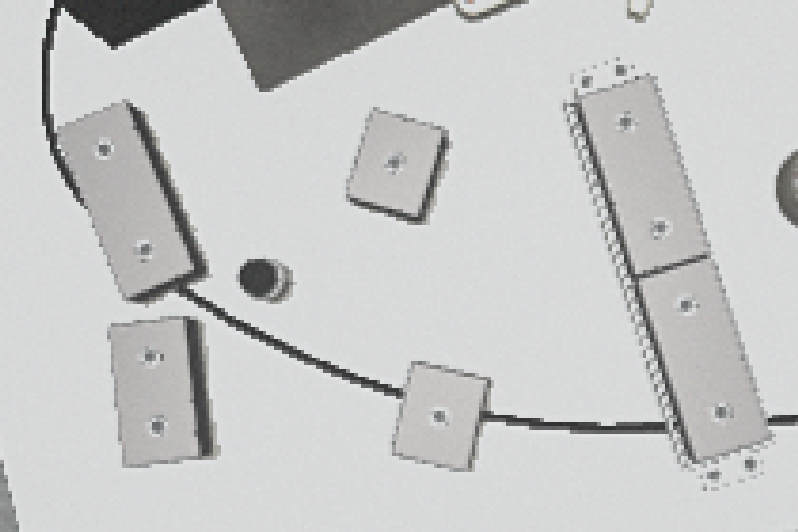

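```bash
cat >> h.py <<'E'
def tops(im,seeds,z=40,cam_="top",lo=172,hi=206):
    g=cv2.cvtColor(im,cv2.COLOR_BGR2GRAY);out={}
    m=((g>lo)&(g<hi)).astype(np.uint8)
    m=cv2.morphologyEx(m,cv2.MORPH_OPEN,np.ones((2,2)))
    n,l,st,_=cv2.connectedComponentsWithStats(m,connectivity=4)
    for k,(s,zz) in seeds.items():
        w=l[s[1]-3:s[1]+4,s[0]-3:s[0]+4];w=w[w>0];lab=np.bincount(w).argmax()
        c=(l==lab).astype(np.uint8)
        ct=max(cv2.findContours(c,cv2.RETR_EXTERNAL,cv2.CHAIN_APPROX_NONE)[0],key=len)[:,0]
        P=toplane(cam_,ct,zz).astype(np.float32)
        (x,y),(a,b),th=cv2.minAreaRect(P)
        if a<b: th+=90;a,b=b,a
        # refine: edge-wise medians in rect frame
        t=np.radians(th);R=np.array([[np.cos(t),np.sin(t)],[-np.sin(t),np.cos(t)]])
        q=(P-[x,y])@R.T
        def fit(i,sg):
            j=1-i;L=(a,b)[i]/2;M=(a,b)[j]/2
            s_=(abs(sg*q[:,i]-L)<4)&(abs(q[:,j])<M-5)
            return np.polyfit(q[s_,j],q[s_,i],1)
        E={(i,sg):fit(i,sg) for i in(0,1) for sg in(1,-1)}
        sl=(E[1,1][0]+E[1,-1][0])/2; slc=-(E[0,1][0]+E[0,-1][0])/2
        cl=np.array([(E[0,1][1]+E[0,-1][1])/2,(E[1,1][1]+E[1,-1][1])/2])
        ctr=np.array([x,y])+R.T@cl
        L=E[0,1][1]-E[0,-1][1];W=E[1,1][1]-E[1,-1][1]
        out[k]=(ctr,th+np.degrees((sl*L+slc*W)/(L+W)),L,W,th+np.degrees(slc))
        print(k,ctr.round(1),"th %.2f L %.1f W %.1f"%(out[k][1],L,W),"long/short ang %.2f %.2f"%(th+np.degrees(sl),th+np.degrees(slc)))
    return out
E
python3 - <<'E'
from h import *
im=cv2.imread("pics/top0.png")
tops(im,dict(h1=((290,178),40),h2=((300,245),40),full=((222,195),40),off=((229,242),40),ll=((352,190),44),lr=((374,230),44)))
# inserts
g=cv2.cvtColor(im,cv2.COLOR_BGR2GRAY).astype(float)
for k,x,y,z in [("h1",293.5,182.5,40),("h2",305.6,249.7,40),("fA",217,179,40),("fB",228,205.5,40),("a",354,172,44),("b",363,200,44),("c",370,220,44),("d",380,248,44)]:
    x0,y0=int(round(x))-4,int(round(y))-4;w=g[y0:y0+9,x0:x0+9];d=np.clip(170-w,0,None);Y,X=np.mgrid[0:9,0:9]
    p=(x0+(X*d).sum()/d.sum(),y0+(Y*d).sum()/d.sum());print(k,np.round(p,2),toplane("top",[p],z).round(1))
E
```

```text
h1 [606.2  62.7] th 162.27 L 53.8 W 43.9 long/short ang 162.30 162.23
h2 [445.8  36.4] th 165.47 L 53.6 W 43.7 long/short ang 165.32 165.65
full [585.5 234.7] th 22.59 L 112.8 W 43.8 long/short ang 22.23 23.50
off [464.2 215.5] th 7.15 L 83.4 W 43.3 long/short ang 6.91 7.62
ll [595.5 -94.2] th 16.38 L 113.6 W 43.1 long/short ang 16.49 16.08
lr [ 480. -129.] th 16.00 L 113.8 W 44.0 long/short ang 15.66 16.88
h1 [293.18 182.36] [[608.7  65.6]]
h2 [305.02 248.98] [[448.7  38.9]]
fA [216.83 178.71] [[620.8 250.9]]
fB [227.48 205.43] [[555.4 224.5]]
a [354.07 171.3 ] [[632.3 -81.2]]
b [363.03 199.51] [[ 564.  -100.9]]
c [370.05 219.7 ] [[ 515.7 -116.4]]
d [379.42 247.93] [[ 448.8 -136.7]]
```

```bash
sed -i 's/np.ones((2,2))/np.ones((3,3))/' h.py
cat >> h.py <<'E'
def edges(im,c,th,L,W,z,n="top",hw=7):
    "sub-pixel edges: averaged profiles across each side of the known L x W rectangle; returns refined centre, angle"
    g=cv2.cvtColor(im,cv2.COLOR_BGR2GRAY).astype(np.float32);s=np.arange(-hw,hw+.01,.25);res={}
    for it in range(3):
        t=np.radians(th);ux=np.array([np.cos(t),np.sin(t)]);uy=np.array([-ux[1],ux[0]])
        for i,(a,b,l,w) in enumerate([(ux,uy,L,W),(uy,ux,W,L)]):
            for sg in(1,-1):
                pts=[]
                for f in np.linspace(-.4,.4,9):
                    acc=0
                    for k in np.linspace(-.04,.04,5):
                        P=c+a*(sg*(l/2+s))[:,None]+b*(f+k)*w
                        p=proj(n,np.c_[P,np.full(len(s),z)]).astype(np.float32)
                        acc=acc+cv2.remap(g,p[:,0].reshape(1,-1),p[:,1].reshape(1,-1),cv2.INTER_LINEAR)[0]
                    pr=acc/5;base=np.median(pr[s<-4]);h=np.where(pr<base-18)[0]  # first fall off top brightness
                    if len(h): pts.append((f*w,sg*s[h[0]]))
                pts=np.array(pts);med=np.median(pts[:,1]);k=abs(pts[:,1]-med)<1.5
                res[i,sg]=(np.polyfit(pts[k,0],pts[k,1],1) if k.sum()>3 else (0,med))
        dx=(res[0,1][1]+res[0,-1][1])/2;dy=(res[1,1][1]+res[1,-1][1])/2
        dth=np.degrees((res[1,1][0]+res[1,-1][0])/2)
        c=c+ux*dx+uy*dy;th=th+dth
    print("   edges c",c.round(2),"th %.2f"%th,"L %.1f W %.1f"%(L+res[0,1][1]-res[0,-1][1],W+res[1,1][1]-res[1,-1][1]),"ends ang %.2f"%(th-np.degrees((res[0,1][0]+res[0,-1][0])/2)))
    return c,th
E
python3 - <<'E'
from h import *
im=cv2.imread("pics/top0.png")
T=tops(im,dict(h1=((290,178),40),h2=((300,245),40),full=((222,195),40),off=((229,242),40),ll=((352,190),44),lr=((374,230),44)))
for k,l,z in(("h1",60,40),("h2",60,40),("full",120,40),("off",90,40),("ll",120,44),("lr",120,44)):
    print(k);r=edges(im,T[k][0],T[k][1],l,50,z)
    if k in("ll","lr"): T[k]=r
c=(T["ll"][0]+T["lr"][0])/2;d=T["ll"][0]-T["lr"][0];print("wall",c,np.degrees(np.arctan2(d[1],d[0])),np.linalg.norm(d))
def tri(a,b):
    A=[];B=[]
    c1,r1=ray("top",[a]);c2,r2=ray("side",[b]);k=np.linalg.lstsq(np.c_[r1[0],-r2[0]],c2-c1,rcond=None)[0]
    return (c1+k[0]*r1[0]).round(),np.linalg.norm(c1+k[0]*r1[0]-c2-k[1]*r2[0]).round(1)
print("monitor",tri((182,126),(222,210)),tri((219,152),(238,310)),"vial",tri((259,212),(335,248)),"jar",tri((411,186),(301,124)))
print("pillar",toplane("top",[(405,152),(485,130)],0))
E
```

```text
h1 [608.7  65.1] th 162.27 L 53.8 W 44.0 long/short ang 162.31 162.22
h2 [447.8  38.7] th 165.35 L 52.9 W 43.4 long/short ang 164.82 166.01
full [588.  237.2] th 22.60 L 112.8 W 43.8 long/short ang 22.24 23.51
off [466.6 217.9] th 7.16 L 83.5 W 43.3 long/short ang 6.93 7.61
ll [598.  -91.8] th 16.38 L 113.7 W 43.2 long/short ang 16.50 16.08
lr [ 482.3 -126.4] th 16.19 L 113.7 W 43.4 long/short ang 16.07 16.51
h1
   edges c [609.09  65.35] th 162.55 L 55.6 W 45.7 ends ang 162.63
h2
   edges c [448.53  39.03] th 166.37 L 55.7 W 45.7 ends ang 165.89
fullTraceback (most recent call last):
  File "<stdin>", line 5, in <module>
  File "h.py", line 56, in edges
    pts=np.array(pts);med=np.median(pts[:,1]);k=abs(pts[:,1]-med)<1.5
                                    ~~~^^^^^
IndexError: too many indices for array: array is 1-dimensional, but 2 were indexed
```

```bash
sed -i 's/np.where(pr<base-18)/np.where(abs(pr-base)>11)/' h.py
python3 - <<'E'
from h import *
im=cv2.imread("pics/top0.png")
T=tops(im,dict(h1=((290,178),40),h2=((300,245),40),full=((222,195),40),off=((229,242),40),ll=((352,190),44),lr=((374,230),44)))
for k,l,z in(("h1",60,40),("h2",60,40),("full",120,40),("off",90,40),("ll",120,44),("lr",120,44)):
    print(k);r=edges(im,T[k][0],T[k][1],l,50,z)
    if k in("ll","lr"): T[k]=r
c=(T["ll"][0]+T["lr"][0])/2;d=T["ll"][0]-T["lr"][0];print("wall",c,np.degrees(np.arctan2(d[1],d[0])),np.linalg.norm(d))
def tri(a,b):
    A=[];B=[]
    c1,r1=ray("top",[a]);c2,r2=ray("side",[b]);k=np.linalg.lstsq(np.c_[r1[0],-r2[0]],c2-c1,rcond=None)[0]
    return (c1+k[0]*r1[0]).round(),np.linalg.norm(c1+k[0]*r1[0]-c2-k[1]*r2[0]).round(1)
print("monitor",tri((182,126),(222,210)),tri((219,152),(238,310)),"vial",tri((259,212),(335,248)),"jar",tri((411,186),(301,124)))
print("pillar",toplane("top",[(405,152),(485,130)],0))
E
```

```text
h1 [608.7  65.1] th 162.27 L 53.8 W 44.0 long/short ang 162.31 162.22
h2 [447.8  38.7] th 165.35 L 52.9 W 43.4 long/short ang 164.82 166.01
full [588.  237.2] th 22.60 L 112.8 W 43.8 long/short ang 22.24 23.51
off [466.6 217.9] th 7.16 L 83.5 W 43.3 long/short ang 6.93 7.61
ll [598.  -91.8] th 16.38 L 113.7 W 43.2 long/short ang 16.50 16.08
lr [ 482.3 -126.4] th 16.19 L 113.7 W 43.4 long/short ang 16.07 16.51
h1
   edges c [608.99  65.25] th 162.40 L 54.9 W 44.8 ends ang 162.05
h2
   edges c [448.64  38.91] th 166.37 L 54.8 W 44.7 ends ang 166.03
full
   edges c [589.4  238.41] th 22.74 L 117.5 W 46.1 ends ang 22.52
offTraceback (most recent call last):
  File "<stdin>", line 5, in <module>
  File "h.py", line 52, in edges
    p=proj(n,np.c_[P,np.full(len(s),z)]).astype(np.float32)
      ~~~~^^^^^^^^^^^^^^^^^^^^^^^^^^^^^^
  File "h.py", line 12, in proj
    K,d,R,t=cam(n);return cv2.projectPoints(np.array(P,float).reshape(-1,1,3),cv2.Rodrigues(R)[0],t,K,d)[0][:,0]
            ~~~^^^
  File "h.py", line 4, in cam
    c=get_calibration(n);K=np.array([[c["fx"],0,c["cx"]],[0,c["fy"],c["cy"]],[0,0,1.]])
ValueError: time passes only in moves, steps and waits
```

```bash
python3 - <<'E'
import pickle
from bench import get_calibration
pickle.dump({n:get_calibration(n) for n in("top","side")},open("cal.pkl","wb"))
s=open("h.py").read().replace("def cam(n):\n    c=get_calibration(n)","import pickle\nCAL=pickle.load(open('cal.pkl','rb'))\ndef cam(n):\n    c=CAL[n]")
open("h.py","w").write(s)
E
python3 - <<'E'
from h import *
im=cv2.imread("pics/top0.png")
T=tops(im,dict(ll=((352,190),44),lr=((374,230),44)))
for k,l,z in(("ll",120,44),("lr",120,44)):
    print(k);T[k]=edges(im,T[k][0],T[k][1],l,50,z)
c=(T["ll"][0]+T["lr"][0])/2;d=T["ll"][0]-T["lr"][0];print("wall",c,np.degrees(np.arctan2(d[1],d[0])),np.linalg.norm(d))
def tri(a,b):
    c1,r1=ray("top",[a]);c2,r2=ray("side",[b]);k=np.linalg.lstsq(np.c_[r1[0],-r2[0]],c2-c1,rcond=None)[0]
    return (c1+k[0]*r1[0]).round(),np.linalg.norm(c1+k[0]*r1[0]-c2-k[1]*r2[0]).round(1)
print("monitor",tri((182,126),(222,210)),tri((219,152),(238,310)),"vial",tri((259,212),(335,248)),"jar",tri((411,186),(301,124)))
print("pillar",toplane("top",[(405,152),(485,130)],0))
E
```

```text
ll [598.  -91.8] th 16.38 L 113.7 W 43.2 long/short ang 16.50 16.08
lr [ 482.3 -126.4] th 16.19 L 113.7 W 43.4 long/short ang 16.07 16.51
ll
   edges c [598.23 -91.55] th 16.79 L 114.9 W 45.5 ends ang 16.11
lr
   edges c [ 482.25 -126.19] th 16.53 L 115.1 W 45.4 ends ang 16.70
wall [ 540.24253672 -108.87202152] 16.63202529323142 121.04063371051164
monitor (array([690., 259., 253.]), np.float64(2.9)) (array([691., 251.,  21.]), np.float64(9.4)) vial (array([538., 146.,  52.]), np.float64(0.7)) jar (array([ 590., -208.,   78.]), np.float64(3.9))
pillar [[ 686.47803621 -213.44511131]
 [ 739.09009256 -416.25795987]]
```

>>> servo_tool:
  moves:
    - [[0, 0, -0.15, -100, -38, 20, 85], [0, 0, -0.3, -200, -76, 40, 85], [0, 0, -0.45, -300, -114, 60, 85], [0, 0, -0.6, -400, -152, 80, 85], [0, 0, -0.651, -507, -194, 104, 85]]

```text
t: 0.6
ee_pos: [337.2, 419.5, 360.7]
eef_rot: [180.0, -0.0, -157.3]
contact_force: [0.7, 0.6, 1.0]
grip_width: 85.0
finger_force: 0.0
```

```bash
cat > go.py <<'E'
import sys,numpy as np
from bench import get_obs
from scipy.spatial.transform import Rotation as Ro
x,y,z,yaw=map(float,sys.argv[1:5]);o=get_obs();p=np.array(o["ee_pos"]);R=Ro.from_euler("xyz",o["eef_rot"],degrees=True)
T=Ro.from_euler("xyz",[180,0,yaw],degrees=True)
print("t %.2f"%o["t"],"at",p.round(1),np.round(o["eef_rot"],2),"grip %.1f"%o["grip_width"],"F",np.round(o["contact_force"],1),"ff",np.round(o["finger_force"],1))
print("turn",(R.inv()*T).as_rotvec().round(4),"shift",R.inv().apply(np.array([x,y,z])-p).round(1))
E
python3 go.py 588.5 237.7 300 202.3
```

```text
t 0.60 at [337.2 419.5 360.7] [ 179.99   -0.   -157.33] grip 85.0 F [0.7 0.6 1. ] ff 0.0
turn [ 0.0002 -0.0001  0.0064] shift [-161.9 -264.6   60.6]
```

>>> servo_tool:
  moves:
    - [[0, 0, 0, -162, -265, 61, 85], [0, 0, 0, -162, -265, 61, 85], [0, 0, 0, -162, -265, 61, 85], [0, 0, 0, -162, -265, 61, 85], [0, 0, 0, -162, -265, 61, 85]]

```text
t: 1.1
ee_pos: [535.5, 274.2, 312.2]
eef_rot: [180.0, -0.0, -157.7]
contact_force: [0.2, 1.4, 0.7]
grip_width: 85.0
finger_force: 0.0
```

```bash
python3 go.py 588.5 237.7 200 202.3
```

```text
t 1.10 at [535.5 274.2 312.2] [ 1.7999e+02 -3.0000e-02 -1.5766e+02] grip 85.0 F [0.2 1.4 0.7] ff 0.0
turn [ 0.0002 -0.0005  0.0008] shift [-35.2 -53.9 112.2]
```

>>> servo_tool:
  moves:
    - [[0, 0, 0, -35, -54, 20, 85], [0, 0, 0, -35, -54, 20, 85], [0, 0, 0, -35, -54, 60, 85], [0, 0, 0, -35, -54, 100, 85], [0, 0, 0, -35, -54, 112, 85]]

```text
t: 1.6
ee_pos: [585.1, 238.6, 196.6]
eef_rot: [180.0, -0.5, -157.6]
contact_force: [-0.7, -0.0, 0.2]
grip_width: 84.8
finger_force: 0.0
```

```bash
python3 go.py 588.5 237.7 180 202.3;python3 -c "
from h import *
cv2.imwrite('pics/s1.png',snapshot('side'))"
```

```text
t 1.60 at [585.1 238.6 196.6] [ 179.97   -0.52 -157.65] grip 84.8 F [-0.7 -0.   0.2] ff 0.0
turn [ 0.0005 -0.009   0.0009] shift [-2.9 -2.1 16.6]
```

View pics/s1.png

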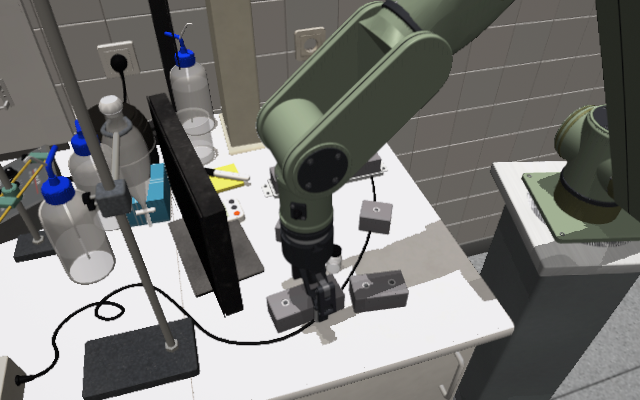

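The side view shows the open gripper over the full block, finger near (320,300), with the block's left end clear at (285,300). I check whether that fits the expected projection.

```bash
python3 go.py 588.5 237.7 180 202.3;python3 -c "
from h import *
t=np.radians(22.3);ux=np.array([np.cos(t),np.sin(t),0]);uy=np.array([-ux[1],ux[0],0]);c=np.array([586,238.5,30.])
print(proj('side',[c+uy*45,c-uy*45,c+uy*45+ux*11,c+uy*45-ux*11]).round(),'block corners',proj('side',[np.array([588.5,237.7,40])+ux*a+uy*b for a in(60,-60) for b in(25,-25)]).round())
s=snapshot('side')
t=snapshot('top');cv2.imwrite('pics/s2.png',np.hstack([cv2.resize(s[230:350,240:400],None,fx=2.5,fy=2.5),cv2.resize(t[140:260,170:330],None,fx=2.5,fy=2.5)]))"
```

```text
t 1.65 at [585.3 238.9 196.7] [ 179.97   -0.49 -157.63] grip 84.9 F [ 0.7 -0.2 -1. ] ff 0.0
turn [ 0.0005 -0.0086  0.0013] shift [-2.6 -2.3 16.6]
[[319. 321.]
 [297. 280.]
 [313. 324.]
 [326. 319.]] block corners [[277. 320.]
 [266. 296.]
 [346. 295.]
 [333. 273.]]
```

View pics/s2.png

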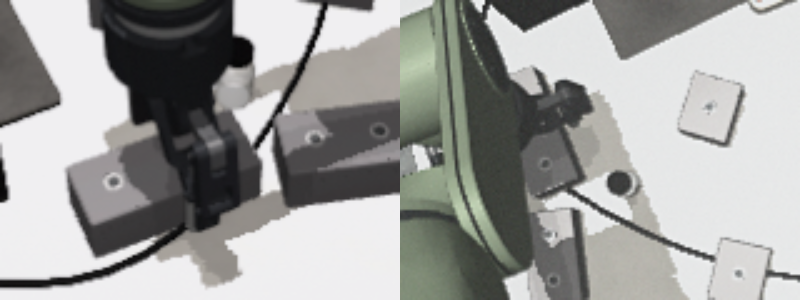

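>>> servo_tool:
  moves:
    - [[0, -0.008, 0, -3, -2, 9, 85], [0, -0.008, 0, -3, -2, 17, 85], [0, -0.008, 0, -3, -2, 17, 85]]

```text
t: 2.05
ee_pos: [590.4, 238.4, 183.7]
eef_rot: [180.0, 0.4, -157.6]
contact_force: [-0.7, 0.1, -0.6]
grip_width: 84.9
finger_force: 0.0
```

```bash
python3 go.py 588.5 237.7 180 202.3
```

```text
t 2.05 at [590.4 238.4 183.7] [ 179.99    0.43 -157.64] grip 84.9 F [-0.7  0.1 -0.6] ff 0.0
turn [0.0001 0.0075 0.0011] shift [2.  0.1 3.7]
```

>>> servo_tool:
  moves:
    - [[0, 0.008, 0, 1, 0, 3, 85], [0, 0.008, 0, 1, 0, 3, 85], [0, 0.008, 0, 1, 0, 3, 85]]

```text
t: 2.35
ee_pos: [589.7, 238.0, 181.1]
eef_rot: [180.0, 0.0, -157.6]
contact_force: [0.2, -0.4, -0.1]
grip_width: 84.9
finger_force: 0.0
```

```bash
python3 go.py 588.5 237.7 180 202.3
```

```text
t 2.35 at [589.7 238.  181.1] [ 1.8000e+02  2.0000e-02 -1.5764e+02] grip 84.9 F [ 0.2 -0.4 -0.1] ff 0.0
turn [0.0001 0.0003 0.001 ] shift [1.3 0.2 1.1]
```

>>> servo_tool:
  moves:
    - [[0, 0, 0, 1, 0, 1, 85], [0, 0, 0, 1, 0, 1, 45], [0, 0, 0, 1, 0, 1, 45], [0, 0, 0, 1, 0, 1, 45], [0, 0, 0, 1, 0, 1, 45]]

```text
t: 2.85
ee_pos: [589.0, 237.7, 180.3]
eef_rot: [-180.0, 0.1, -157.6]
contact_force: [0.3, -0.5, 2.9]
grip_width: 48.9
finger_force: 64.4
```

>>> servo_tool:
  moves:
    - [[0, 0, 0, 0, 0, 0, 45], [0, 0, 0, 0, 0, 0, 45], [0, 0, 0, 0, 0, 0, 45]]

```text
t: 3.15
ee_pos: [588.9, 237.7, 180.3]
eef_rot: [-180.0, 0.0, -157.6]
contact_force: [-0.6, -0.7, 3.4]
grip_width: 49.1
finger_force: 64.4
```

```bash
python3 go.py 588.5 237.7 180 202.3
```

```text
t 3.15 at [588.9 237.7 180.3] [-1.8000e+02  5.0000e-02 -1.5764e+02] grip 49.1 F [-0.6 -0.7  3.4] ff 64.4
turn [-0.      0.0009  0.001 ] shift [0.4 0.2 0.3]
```

>>> servo_tool:
  moves:
    - [[0, 0, 0, 0, 0, -30, 45], [0, 0, 0, 0, 0, -75, 45], [0, 0, 0, 0, 0, -120, 45], [0, 0, 0.03, 20, -34, -140, 45], [0, 0, 0.06, 45, -77, -145, 45]]

```text
t: 3.65
ee_pos: [576.8, 150.0, 327.5]
eef_rot: [-180.0, 0.3, -160.9]
contact_force: [1.1, -1.6, -2.9]
grip_width: 49.0
finger_force: 63.9
```

```bash
python3 go.py 540.5 -108.9 320 196.65
```

```text
t 3.65 at [576.8 150.  327.5] [-180.      0.33 -160.95] grip 49.0 F [ 1.1 -1.6 -2.9] ff 63.9
turn [0.0001 0.0058 0.0419] shift [ 118.9 -232.9    6.8]
```

>>> servo_tool:
  moves:
    - [[0, 0, 0.02, 23, -44, 0, 45], [0, 0, 0.04, 46, -89, 2, 45], [0, 0, 0.04, 69, -134, 4, 45], [0, 0, 0.04, 91, -178, 6, 45], [0, 0, 0.04, 112, -220, 7, 45]]

```text
t: 4.15
ee_pos: [540.7, -97.0, 316.9]
eef_rot: [179.9, -0.1, -163.4]
contact_force: [1.3, 0.5, -2.0]
grip_width: 49.2
finger_force: 63.9
```

>>> servo_tool:
  moves:
    - [[0, 0, 0, 0, 0, 0, 45], [0, 0, 0, 0, 0, 0, 45], [0, 0, 0, 0, 0, 0, 45]]

```text
t: 4.45
ee_pos: [541.7, -94.4, 317.4]
eef_rot: [179.9, -0.0, -163.3]
contact_force: [-0.7, -0.5, -2.4]
grip_width: 49.5
finger_force: 63.9
```

```bash
python3 go.py 540.5 -108.9 240 196.65
```

```text
t 4.45 at [541.7 -94.4 317.4] [ 1.7993e+02 -5.0000e-02 -1.6335e+02] grip 49.5 F [-0.7 -0.5 -2.4] ff 63.9
turn [ 0.0012 -0.0009  0.    ] shift [  5.3 -13.6  77.4]
```

>>> servo_tool:
  moves:
    - [[0, 0, 0, 5, -13, 20, 45], [0, 0, 0, 5, -14, 45, 45], [0, 0, 0, 5, -14, 70, 45], [0, 0, 0, 5, -14, 77, 45], [0, 0, 0, 5, -14, 77, 45]]

```text
t: 4.95
ee_pos: [541.0, -108.7, 240.0]
eef_rot: [179.9, -0.1, -163.3]
contact_force: [-0.9, -0.0, -2.4]
grip_width: 49.3
finger_force: 63.8
```

>>> servo_tool:
  moves:
    - [[0, 0, 0, 0, 0, 0, 45], [0, 0, 0, 0, 0, 0, 45], [0, 0, 0, 0, 0, 0, 45]]

```text
t: 5.25
ee_pos: [541.4, -109.9, 242.1]
eef_rot: [-179.9, 0.1, -163.4]
contact_force: [-0.8, -0.9, -2.1]
grip_width: 49.1
finger_force: 63.8
```

```bash
python3 go.py 540.5 -108.9 224.3 196.65; python3 -c "
from h import *
s=snapshot('side')
t=snapshot('top');cv2.imwrite('pics/s3.png',np.hstack([cv2.resize(s[120:220,240:400],None,fx=2.5,fy=2.5),cv2.resize(t[145:275,290:410],None,fx=2.5,fy=2.5)[:250]]));cv2.imwrite('pics/s3s.png',s);cv2.imwrite('pics/s3t.png',t)"
```

```text
t 5.25 at [ 541.4 -109.9  242.1] [-1.7994e+02  1.2000e-01 -1.6336e+02] grip 49.1 F [-0.8 -0.9 -2.1] ff 63.8
turn [-0.0011  0.0021 -0.0001] shift [ 0.6  1.2 17.8]
```

View pics/s3.png

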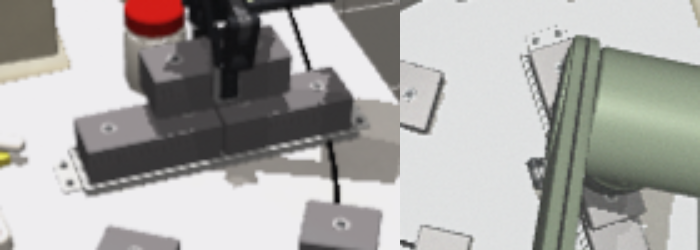

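The block hovers over the joint, which is at (222,130) in the side crop, and sits roughly symmetric about it. I lower it.

>>> servo_tool:
  moves:
    - [[0, 0, 0, 0.5, 1, 4, 45], [0, 0, 0, 0.5, 1, 8, 45], [0, 0, 0, 0.5, 1, 12, 45], [0, 0, 0, 0.5, 1, 14, 45], [0, 0, 0, 0.5, 1, 14, 45]]

```text
t: 5.85
ee_pos: [540.1, -109.2, 226.3]
eef_rot: [180.0, -0.1, -163.4]
contact_force: [0.3, 0.6, -0.9]
grip_width: 49.2
finger_force: 63.8
```

>>> servo_tool:
  moves:
    - [[0, 0, 0, 0, 0, 0, 45], [0, 0, 0, 0, 0, 0, 45], [0, 0, 0, 0, 0, 0, 45]]

```text
t: 6.15
ee_pos: [540.3, -109.2, 227.0]
eef_rot: [-180.0, 0.0, -163.4]
contact_force: [-0.5, 0.6, -2.0]
grip_width: 49.0
finger_force: 63.8
```

```bash
python3 go.py 540.5 -108.9 224.3 196.65
```

```text
t 6.15 at [ 540.3 -109.2  227. ] [-1.8000e+02  2.0000e-02 -1.6337e+02] grip 49.0 F [-0.5  0.6 -2. ] ff 63.8
turn [-0.      0.0003 -0.0004] shift [-0.3  0.2  2.7]
```

>>> servo_tool:
  moves:
    - [[0, 0, 0, 0, 0, 1, 45], [0, 0, 0, 0, 0, 2, 45], [0, 0, 0, 0, 0, 2.5, 45], [0, 0, 0, 0, 0, 2.5, 45], [0, 0, 0, 0, 0, 2.5, 45]]

```text
t: 6.65
ee_pos: [540.2, -109.2, 224.4]
eef_rot: [180.0, 0.0, -163.4]
contact_force: [-0.3, -0.1, -1.8]
grip_width: 49.1
finger_force: 64.0
```

>>> servo_tool:
  moves:
    - [[0, 0, 0, 0, 0, 0.5, 45], [0, 0, 0, 0, 0, 0.5, 45], [0, 0, 0, 0, 0, 0.5, 45]]

```text
t: 6.95
ee_pos: [540.2, -109.1, 224.3]
eef_rot: [-180.0, 0.0, -163.4]
contact_force: [-1.8, -0.0, 3.1]
grip_width: 49.6
finger_force: 64.4
```

>>> servo_tool:
  moves:
    - [[0, 0, 0, 0, 0, 0, 70], [0, 0, 0, 0, 0, 0, 75], [0, 0, 0, 0, 0, 0, 80], [0, 0, 0, 0, 0, 0, 80], [0, 0, 0, 0, 0, 0, 80]]

```text
t: 7.45
ee_pos: [540.3, -109.2, 223.9]
eef_rot: [180.0, 0.0, -163.4]
contact_force: [-0.4, -0.1, -0.5]
grip_width: 80.1
finger_force: 0.0
```

>>> servo_tool:
  moves:
    - [[0, 0, 0, 0, 0, -15, 80], [0, 0, 0, 0, 0, -40, 80], [0, 0, 0, 0, 0, -65, 85], [0, 0, 0, 0, -25, -85, 85], [0, 0, 0, 0, 25, -95, 85]]

```text
t: 7.95
ee_pos: [535.9, -91.8, 321.1]
eef_rot: [-179.6, 0.4, -163.9]
contact_force: [0.6, 1.7, 0.3]
grip_width: 84.8
finger_force: 0.0
```

```bash
python3 go.py 609 65.3 300 162.3
```

```text
t 7.95 at [535.9 -91.8 321.1] [-179.64    0.4  -163.86] grip 84.8 F [0.6 1.7 0.3] ff 0.0
turn [-0.0041  0.0086  0.5906] shift [-113.7  130.7   21. ]
```

>>> servo_tool:
  moves:
    - [[0, 0, 0.14, -28, 32, 5, 85], [0, 0, 0.28, -56, 65, 10, 85], [0, 0, 0.42, -85, 98, 15, 85], [0, 0, 0.56, -113, 130, 20, 85], [0, 0, 0.587, -113, 130, 20, 85]]

```text
t: 8.45
ee_pos: [605.8, 74.9, 297.8]
eef_rot: [179.9, 0.0, 163.1]
contact_force: [-0.1, -0.3, -0.3]
grip_width: 85.3
finger_force: 0.0
```

>>> servo_tool:
  moves:
    - [[0, 0, 0, 0, 0, 0, 85], [0, 0, 0, 0, 0, 0, 85], [0, 0, 0, 0, 0, 0, 85]]

```text
t: 8.75
ee_pos: [604.1, 69.6, 298.9]
eef_rot: [-180.0, -0.0, 162.9]
contact_force: [-0.5, 0.5, 0.3]
grip_width: 85.3
finger_force: 0.0
```

```bash
python3 go.py 609 65.3 200 162.3; python3 -c "
from h import *
s=snapshot('side')
t=snapshot('top');cv2.imwrite('pics/s4.png',np.hstack([cv2.resize(s[110:230,240:400],None,fx=2.5,fy=2.5),cv2.resize(t[145:275,290:410],None,fx=2.5,fy=2.5)[:300]]));cv2.imwrite('pics/s4s.png',s);cv2.imwrite('pics/s4t.png',t)"
```

```text
t 8.75 at [604.1  69.6 298.9] [-179.99   -0.    162.95] grip 85.3 F [-0.5  0.5  0.3] ff 0.0
turn [-0.0001 -0.0001  0.0113] shift [-6.  -2.7 98.9]
```

View pics/s4.png

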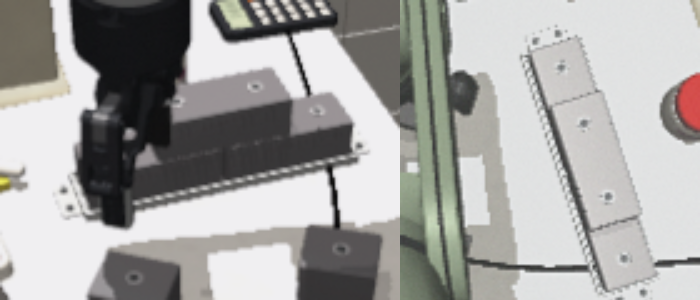

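The side crop shows the full block straddling the joint, which is at (222,160). The top crop shows it centred with about equal lower ends exposed. I measure it in wall coordinates.

```bash
cat > wall.py <<'E'
from h import *
C=np.array([540.24,-108.87]);TH=16.65
def wf(c): 
    t=np.radians(TH);d=np.array(c)-C;return np.round([d@[np.cos(t),np.sin(t)],d@[-np.sin(t),np.cos(t)]],2)
E
python3 - <<'E'
from wall import *
im=cv2.imread("pics/s4t.png")
s=tuple(proj("top",[[*C,84]])[0].round().astype(int)+[3,-3])
T=tops(im,dict(full=(s,84)))
c,th=edges(im,T["full"][0],T["full"][1],120,50,84)
print("wall frame",wf(T["full"][0]),wf(c),"dth",th-TH)
# inserts
def ins(im,P,z):
    g=cv2.cvtColor(im,cv2.COLOR_BGR2GRAY).astype(float);x,y=proj("top",[[*P,z]])[0]
    x0,y0=int(round(x))-4,int(round(y))-4;w=g[y0:y0+9,x0:x0+9];d=np.clip(165-w,0,None);Y,X=np.mgrid[0:9,0:9]
    p=(x0+(X*d).sum()/d.sum(),y0+(Y*d).sum()/d.sum());return toplane("top",[p],z)[0]
u=np.array([np.cos(np.radians(TH)),np.sin(np.radians(TH))])
for nm,k,z in(("f",35,84),("f",-35,84),("low",95.5,44),("low",-95.5,44)):print(nm,k,wf(ins(im,C+u*k,z)))
E
```

```text
full [ 566.5 -105.1] th 20.61 L 168.5 W 40.1 long/short ang 20.83 19.67
   edges c [566.99 -99.28] th 19.06 L 116.5 W 46.2 ends ang 19.06
wall frame [26.26 -3.93] [28.38  1.52] dth 2.4074275377345735
f 35 [34.77  1.31]
f -35 [-35.48   1.75]
low 95.5 [95.99  0.24]
low -95.5 [-95.32  -0.1 ]
```

```bash
cat >> wall.py <<'E'
u=np.array([np.cos(np.radians(TH)),np.sin(np.radians(TH))]);v=np.array([-u[1],u[0]])
def W(x,y=0): return C+u*x+v*y
def prof(g,a,b,z,n="top"):
    "mean brightness along wall-frame segment family: from a to b (N,2 each) -> profile"
    s=np.linspace(0,1,81);P=np.array([[W(*(p+(q-p)*k)) for k in s] for p,q in zip(a,b)]).reshape(-1,2)
    p=proj(n,np.c_[P,np.full(len(P),z)]).astype(np.float32)
    return cv2.remap(g,p[:,0].reshape(len(a),-1),p[:,1].reshape(len(a),-1),cv2.INTER_LINEAR).mean(0)
E
python3 - <<'E'
from wall import *
for f in("top0","s4t"):
  im=cv2.imread(f"pics/{f}.png");g=cv2.cvtColor(im,cv2.COLOR_BGR2GRAY).astype(np.float32)
  for nm,xs,z in([("low A",np.linspace(66,115,60),44),("low B",np.linspace(-115,-66,60),44)]+([("full+",np.linspace(5,55,60),84),("full-",np.linspace(-55,-5,60),84)] if f!="top0" else [])):
    for sg in(1,-1):
        a=np.c_[xs,np.full(60,sg*17.)];b=np.c_[xs,np.full(60,sg*33.)];p=prof(g,a,b,z)
        print(f,nm,sg,"y17..33:",p[::5].round().astype(int))
E
```

```text
top0 low A 1 y17..33: [192 193 193 195 197 193 175 145 112  90  91 120 155 178 192 197 183]
top0 low A -1 y17..33: [186 186 187 186 184 179 171 168 174 188 203 214 218 218 217 217 217]
top0 low B 1 y17..33: [190 191 191 192 194 189 172 142 110  89  91 120 150 169 184 192 178]
top0 low B -1 y17..33: [184 184 184 183 180 175 169 166 174 185 195 201 201 199 198 197 197]
s4t low A 1 y17..33: [205 205 206 207 209 205 186 153 117  93  94 125 164 189 202 208 194]
s4t low A -1 y17..33: [198 199 199 198 196 191 182 178 184 199 213 224 228 227 226 226 226]
s4t low B 1 y17..33: [201 202 203 204 206 201 182 150 115  91  94 125 159 179 195 202 188]
s4t low B -1 y17..33: [196 196 196 195 192 187 180 177 185 196 205 210 209 207 206 206 205]
s4t full+ 1 y17..33: [206 206 207 207 208 211 207 189 157 122  94  76  68  73 102 152 192]
s4t full+ -1 y17..33: [200 200 198 195 190 183 183 195 214 226 228 227 226 226 226 226 226]
s4t full- 1 y17..33: [205 205 206 207 209 211 205 184 152 118  91  75  68  75 104 149 186]
s4t full- -1 y17..33: [199 199 198 195 191 185 186 200 219 227 227 227 226 226 226 226 226]
```

Run:
```python
from wall import *
im=cv2.imread(f"pics/s4t.png");g=cv2.cvtColor(im,cv2.COLOR_BGR2GRAY).astype(np.float32)
for nm,X,z,y0 in(("full",52,84,1.3),("low",112,44,0)):
    ys=np.linspace(-18,18,60)+y0
    for sg in(1,-1):
        p=prof(g,np.c_[np.full(60,sg*X),ys],np.c_[np.full(60,sg*(X+16)),ys],z)
        print(nm,sg,X,"..",p[::5].round().astype(int))
im=cv2.imread(f"pics/top0.png");g=cv2.cvtColor(im,cv2.COLOR_BGR2GRAY).astype(np.float32)
p=prof(g,np.c_[np.full(60,-8.),ys],np.c_[np.full(60,8.),ys],44);print("joint -8..8",p[::5].round().astype(int))
```

```text
full 1 52 .. [203 204 205 206 205 195 176 166 176 192 199 201 201 201 201 201 202]
full -1 52 .. [202 202 203 203 202 196 177 148 131 141 167 184 188 187 188 191 197]
low 1 112 .. [200 201 201 201 202 199 188 177 180 202 220 225 218 208 199 192 189]
low -1 112 .. [198 197 197 198 197 194 187 174 168 182 201 208 213 221 224 221 211]
joint -8..8 [192 193 194 196 195 180 147 111  99 117 151 179 191 193 193 192 192]
```

>>> servo_tool:
  moves:
    - [[0, 0, 0.011, -6, -3, 35, 85], [0, 0, 0.011, -6, -3, 70, 85], [0, 0, 0.011, -6, -3, 97, 85], [0, 0, 0.011, -6, -3, 97, 85], [0, 0, 0.011, -6, -3, 97, 85]]

```text
t: 9.35
ee_pos: [609.5, 65.7, 202.2]
eef_rot: [180.0, 0.0, 162.3]
contact_force: [0.0, -0.3, 0.3]
grip_width: 85.0
finger_force: 0.0
```

>>> servo_tool:
  moves:
    - [[0, 0, 0, 0, 0, 0, 85], [0, 0, 0, 0, 0, 0, 85], [0, 0, 0, 0, 0, 0, 85]]

```text
t: 9.65
ee_pos: [609.7, 66.2, 203.2]
eef_rot: [179.9, 0.1, 162.4]
contact_force: [0.0, -0.1, -0.1]
grip_width: 84.8
finger_force: 0.0
```

```bash
python3 go.py 609.3 64.2 180 162.4
```

```text
t 9.65 at [609.7  66.2 203.2] [1.7994e+02 1.4000e-01 1.6236e+02] grip 84.8 F [ 0.  -0.1 -0.1] ff 0.0
turn [ 0.0011  0.0024 -0.0006] shift [-0.2 -2.  23.2]
```

>>> servo_tool:
  moves:
    - [[0, 0, 0, 0, -2, 9, 85], [0, 0, 0, 0, -2, 18, 85], [0, 0, 0, 0, -2, 23, 85], [0, 0, 0, 0, -2, 23, 85], [0, 0, 0, 0, -2, 23, 85]]

```text
t: 10.15
ee_pos: [608.7, 64.2, 178.3]
eef_rot: [-180.0, -0.0, 162.4]
contact_force: [0.7, -0.4, 0.7]
grip_width: 84.7
finger_force: 0.0
```

>>> servo_tool:
  moves:
    - [[0, 0, 0, 0, 0, 0, 85], [0, 0, 0, 0, 0, 0, 85], [0, 0, 0, 0, 0, 0, 85]]

```text
t: 10.45
ee_pos: [608.8, 64.3, 179.0]
eef_rot: [180.0, 0.0, 162.4]
contact_force: [-1.1, -0.1, 0.8]
grip_width: 85.1
finger_force: 0.0
```

```bash
python3 go.py 609.3 64.2 180 162.4
```

```text
t 10.45 at [608.8  64.3 179. ] [1.7998e+02 3.0000e-02 1.6237e+02] grip 85.1 F [-1.1 -0.1  0.8] ff 0.0
turn [ 0.0003  0.0005 -0.0006] shift [-0.5  0.1 -1. ]
```

>>> servo_tool:
  moves:
    - [[0, 0, 0, -0.5, 0, -1, 45], [0, 0, 0, -0.5, 0, -1, 45], [0, 0, 0, -0.5, 0, -1, 45], [0, 0, 0, -0.5, 0, -1, 45], [0, 0, 0, -0.5, 0, -1, 45]]

```text
t: 10.95
ee_pos: [609.4, 64.1, 180.2]
eef_rot: [180.0, 0.1, 162.4]
contact_force: [0.6, -0.1, 3.5]
grip_width: 49.1
finger_force: 63.6
```

>>> servo_tool:
  moves:
    - [[0, 0, 0, 0, 0, 0, 45], [0, 0, 0, 0, 0, 0, 45], [0, 0, 0, 0, 0, 0, 45]]

```text
t: 11.25
ee_pos: [609.4, 64.1, 180.1]
eef_rot: [180.0, 0.1, 162.4]
contact_force: [0.4, 0.8, 5.4]
grip_width: 49.4
finger_force: 63.7
```

>>> servo_tool:
  moves:
    - [[0, 0, 0, 0, 0, -30, 45], [0, 0, 0, 0, 0, -75, 45], [0, 0, 0, 0, 0, -120, 45], [0, 0, 0, 0, 0, -140, 45], [0, 0, 0, 0, 0, -140, 45]]

```text
t: 11.75
ee_pos: [609.6, 64.1, 322.5]
eef_rot: [179.9, 0.3, 162.4]
contact_force: [0.3, 0.0, -1.8]
grip_width: 49.4
finger_force: 63.1
```

```bash
python3 -c "
from wall import *
print(W(90.8,-1.3),W(-90.8,-1.3),W(0.0,-1.3))"; python3 go.py 627.6 -84.1 310 196.65
```

```text
[627.60550119 -84.09906538] [ 453.61946265 -136.13192416] [ 540.61248192 -110.11549477]
t 11.75 at [609.6  64.1 322.5] [179.88   0.3  162.37] grip 49.4 F [ 0.3  0.  -1.8] ff 63.1
turn [ 5.000e-04  5.700e-03 -5.984e-01] shift [ -61.9 -135.8   12.5]
```

>>> servo_tool:
  moves:
    - [[0, 0, -0.14, -15, -33, 3, 45], [0, 0, -0.28, -30, -66, 6, 45], [0, 0, -0.42, -45, -99, 9, 45], [0, 0, -0.56, -60, -132, 12, 45], [0, 0, -0.598, -62, -136, 12, 45]]

```text
t: 12.25
ee_pos: [626.4, -88.0, 303.8]
eef_rot: [179.9, -0.3, -163.4]
contact_force: [-0.4, 0.9, -2.9]
grip_width: 49.1
finger_force: 63.1
```

>>> servo_tool:
  moves:
    - [[0, 0, 0, 0, 0, 0, 45], [0, 0, 0, 0, 0, 0, 45], [0, 0, 0, 0, 0, 0, 45]]

```text
t: 12.55
ee_pos: [626.8, -83.4, 306.6]
eef_rot: [179.9, -0.1, -163.3]
contact_force: [-0.1, -0.3, -1.1]
grip_width: 49.4
finger_force: 63.1
```

```bash
python3 go.py 627.8 -84.0 240 196.65
```

```text
t 12.55 at [626.8 -83.4 306.6] [ 1.7993e+02 -1.0000e-01 -1.6335e+02] grip 49.4 F [-0.1 -0.3 -1.1] ff 63.1
turn [ 0.0011 -0.0018  0.    ] shift [-0.9 -0.9 66.6]
```

>>> servo_tool:
  moves:
    - [[0, 0, 0, -3, -1, 25, 45], [0, 0, 0, -3, -1, 50, 45], [0, 0, 0, -3, -1, 66, 45], [0, 0, 0, -3, -1, 73, 45], [0, 0, 0, -3, -1, 76, 45]]

```text
t: 13.05
ee_pos: [630.1, -83.7, 231.1]
eef_rot: [180.0, -0.1, -163.3]
contact_force: [0.4, -0.4, -2.0]
grip_width: 49.1
finger_force: 63.2
```

>>> servo_tool:
  moves:
    - [[0, 0, 0, 0, 0, 0, 45], [0, 0, 0, 0, 0, 0, 45], [0, 0, 0, 0, 0, 0, 45], [0, 0, 0, 0, 0, 0, 45]]

```text
t: 13.45
ee_pos: [630.4, -84.5, 232.5]
eef_rot: [-180.0, 0.1, -163.4]
contact_force: [-0.6, -0.4, -2.5]
grip_width: 49.2
finger_force: 63.2
```

```bash
python3 go.py 627.8 -84.0 224.3 196.65; python3 -c "
from h import *
s=snapshot('side')
t=snapshot('top');cv2.imwrite('pics/s5.png',np.hstack([cv2.resize(s[110:210,240:400],None,fx=3,fy=3),cv2.resize(t[145:245,310:410],None,fx=3,fy=3)]));cv2.imwrite('pics/s5s.png',s);cv2.imwrite('pics/s5t.png',t)"
```

```text
t 13.45 at [630.4 -84.5 232.5] [-1.7997e+02  7.0000e-02 -1.6338e+02] grip 49.2 F [-0.6 -0.4 -2.5] ff 63.2
turn [-0.0005  0.0012 -0.0005] shift [2.3 1.2 8.2]
```

View pics/s5.png

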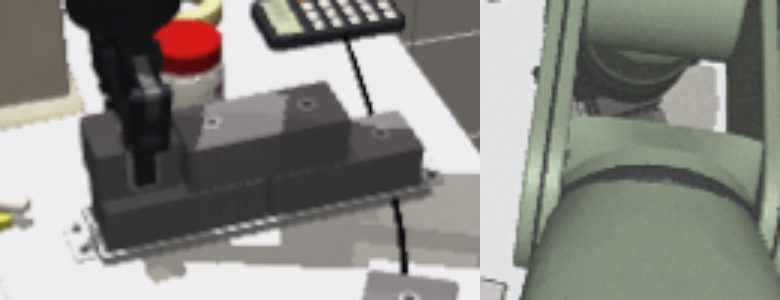

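The side crop shows half 1 held above the far end with a small gap to the full block near (180,150). I lower it and release.

>>> servo_tool:
  moves:
    - [[0, 0, 0, 1, 1, 2, 45], [0, 0, 0, 1.5, 1, 4, 45], [0, 0, 0, 1.5, 1, 6, 45], [0, 0, 0, 1.5, 1, 7, 45], [0, 0, 0, 1.5, 1, 7, 45]]

```text
t: 14.05
ee_pos: [628.4, -83.9, 224.4]
eef_rot: [180.0, -0.0, -163.4]
contact_force: [-0.4, -0.5, -1.0]
grip_width: 49.4
finger_force: 63.2
```

>>> servo_tool:
  moves:
    - [[0, 0, 0, 0, 0, 0, 45], [0, 0, 0, 0, 0, 0, 45], [0, 0, 0, 0, 0, 0, 45]]

```text
t: 14.35
ee_pos: [628.5, -83.9, 224.8]
eef_rot: [180.0, 0.0, -163.4]
contact_force: [-1.2, -0.2, -1.7]
grip_width: 49.1
finger_force: 63.2
```

```bash
python3 go.py 627.8 -84.0 224.3 196.65
```

```text
t 14.35 at [628.5 -83.9 224.8] [ 1.8000e+02  1.0000e-02 -1.6337e+02] grip 49.1 F [-1.2 -0.2 -1.7] ff 63.2
turn [ 0.      0.0001 -0.0004] shift [0.7 0.1 0.5]
```

>>> servo_tool:
  moves:
    - [[0, 0, 0, 0, 0, 0.8, 45], [0, 0, 0, 0, 0, 0.8, 45], [0, 0, 0, 0, 0, 0.8, 45], [0, 0, 0, 0, 0, 0.8, 80], [0, 0, 0, 0, 0, 0.8, 80]]

```text
t: 14.85
ee_pos: [628.6, -83.9, 224.0]
eef_rot: [-180.0, 0.0, -163.4]
contact_force: [0.5, 0.0, 1.5]
grip_width: 76.1
finger_force: 0.0
```

>>> servo_tool:
  moves:
    - [[0, 0, 0, 0, 0, 0, 80], [0, 0, 0, 0, 0, 0, 80], [0, 0, 0, 0, 0, -20, 80], [0, 0, 0, 0, 0, -45, 80], [0, 0, 0, 0, 0, -70, 80]]

```text
t: 15.35
ee_pos: [628.4, -83.9, 294.4]
eef_rot: [180.0, -0.0, -163.4]
contact_force: [-0.2, 0.5, 0.7]
grip_width: 80.0
finger_force: 0.0
```

>>> servo_tool:
  moves:
    - [[0, 0, 0, 30, 0, -10, 80], [0, 0, 0, 60, 0, -10, 80], [0, 0, 0, 90, 0, -10, 80], [0, 0, 0, 91, 0, -10, 80], [0, 0, 0, 91, 0, -10, 80]]

```text
t: 15.85
ee_pos: [541.2, -110.1, 304.4]
eef_rot: [-180.0, 0.1, -163.4]
contact_force: [0.3, 0.2, 0.6]
grip_width: 80.1
finger_force: 0.0
```

```bash
python3 go.py 540.6 -110.1 240 196.65
```

```text
t 15.85 at [ 541.2 -110.1  304.4] [-1.7998e+02  7.0000e-02 -1.6342e+02] grip 80.1 F [0.3 0.2 0.6] ff 0.0
turn [-0.0004  0.0013 -0.0011] shift [ 0.7  0.2 64.4]
```

>>> servo_tool:
  moves:
    - [[0, 0, 0, 0.5, 0, 25, 80], [0, 0, 0, 0.5, 0, 50, 80], [0, 0, 0, 0.5, 0, 70, 80], [0, 0, 0, 0.5, 0, 78, 80], [0, 0, 0, 0.5, 0, 79, 80]]

```text
t: 16.35
ee_pos: [541.5, -109.8, 223.9]
eef_rot: [180.0, -0.1, -163.3]
contact_force: [0.2, 0.1, -0.0]
grip_width: 80.2
finger_force: 0.0
```

>>> servo_tool:
  moves:
    - [[0, 0, 0, 0, 0, 0, 80], [0, 0, 0, 0, 0, 0, 80], [0, 0, 0, 0, 0, 0, 80], [0, 0, 0, 0, 0, 0, 80]]

```text
t: 16.75
ee_pos: [541.0, -110.1, 225.6]
eef_rot: [-180.0, 0.1, -163.4]
contact_force: [-0.4, -0.3, 0.3]
grip_width: 79.7
finger_force: 0.0
```

```bash
python3 go.py 540.6 -110.1 224.5 196.65
```

```text
t 16.75 at [ 541.  -110.1  225.6] [-1.7996e+02  7.0000e-02 -1.6338e+02] grip 79.7 F [-0.4 -0.3  0.3] ff 0.0
turn [-0.0006  0.0013 -0.0005] shift [0.4 0.1 1.1]
```

>>> servo_tool:
  moves:
    - [[0, 0, 0, 0, 0, 0.5, 60], [0, 0, 0, 0, 0, 0.5, 45], [0, 0, 0, 0, 0, 0.5, 45], [0, 0, 0, 0, 0, 0.5, 45], [0, 0, 0, 0, 0, 0.5, 45]]

```text
t: 17.25
ee_pos: [541.0, -110.1, 224.8]
eef_rot: [-180.0, 0.0, -163.4]
contact_force: [-0.8, 0.8, 4.2]
grip_width: 49.2
finger_force: 64.0
```

>>> servo_tool:
  moves:
    - [[0, 0, 0, -0.4, 0, 0, 45], [0, 0, 0, -0.4, 0, 0, 45], [0, 0, 0, -0.4, 0, 0, 45], [0, 0, 0, -0.4, 0, 0, 80], [0, 0, 0, -0.4, 0, 0, 80]]

```text
t: 17.75
ee_pos: [541.1, -109.9, 224.1]
eef_rot: [180.0, -0.0, -163.4]
contact_force: [0.1, 0.2, -0.6]
grip_width: 76.1
finger_force: 0.0
```

>>> servo_tool:
  moves:
    - [[0, 0, 0, 0, 0, 0, 80], [0, 0, 0, 0, 0, 0, 80], [0, 0, 0, 0, 0, -20, 80], [0, 0, 0, 0, 0, -50, 80], [0, 0, 0, 0, 0, -85, 85]]

```text
t: 18.25
ee_pos: [540.9, -109.9, 309.2]
eef_rot: [179.9, -0.2, -163.4]
contact_force: [-0.1, -0.0, 0.3]
grip_width: 85.1
finger_force: 0.0
```

```bash
python3 go.py 448.5 38.2 280 165.9
```

```text
t 18.25 at [ 540.9 -109.9  309.2] [ 1.7991e+02 -1.5000e-01 -1.6337e+02] grip 85.1 F [-0.1 -0.   0.3] ff 0.0
turn [ 0.0009 -0.0031  0.5363] shift [ 46.  168.3  29.6]
```

>>> servo_tool:
  moves:
    - [[0, 0, 0.14, 11, 40, 5, 85], [0, 0, 0.28, 22, 80, 10, 85], [0, 0, 0.42, 33, 120, 15, 85], [0, 0, 0.53, 44, 160, 20, 85], [0, 0, 0.536, 46, 168, 20, 85]]

```text
t: 18.75
ee_pos: [446.3, 40.0, 288.7]
eef_rot: [-180.0, -0.2, 166.0]
contact_force: [0.6, -0.2, -0.1]
grip_width: 85.2
finger_force: 0.0
```

>>> servo_tool:
  moves:
    - [[0, 0, 0, 0, 0, 0, 85], [0, 0, 0, 0, 0, 0, 85], [0, 0, 0, 0, 0, 0, 85]]

```text
t: 19.05
ee_pos: [450.1, 37.0, 289.6]
eef_rot: [180.0, 0.1, 165.9]
contact_force: [-0.2, 0.6, -0.1]
grip_width: 84.6
finger_force: 0.0
```

```bash
python3 go.py 449 37.7 200 165.9
cat >> wall.py <<'E'
def ins(im,P,z):
    g=cv2.cvtColor(im,cv2.COLOR_BGR2GRAY).astype(float);x,y=proj("top",[[*P,z]])[0]
    x0,y0=int(round(x))-4,int(round(y))-4;w=g[y0:y0+9,x0:x0+9];d=np.clip(np.median(w)-30-w,0,None);Y,X=np.mgrid[0:9,0:9]
    p=(x0+(X*d).sum()/d.sum(),y0+(Y*d).sum()/d.sum());return toplane("top",[p],z)[0]
def report(im):
    for nm,k,z in(("f+",35,84),("f-",-35,84),("h+",90,84),("h-",-90,84),("low+",95.5,44),("low-",-95.5,44)):print(nm,wf(ins(im,W(k),z)))
    g=cv2.cvtColor(im,cv2.COLOR_BGR2GRAY).astype(np.float32)
    for nm,a,b,z in(("h+",65,115,84),("f+",5,55,84),("f-",-55,-5,84),("h-",-115,-65,84),("l+",66,115,44),("l-",-115,-66,44)):
        xs=np.linspace(a,b,60)
        for sg in(1,-1):print(nm,sg,"y18..30",prof(g,np.c_[xs,np.full(60,sg*18.)],np.c_[xs,np.full(60,sg*34.)],z)[:65:5].round().astype(int))
    ys=np.linspace(-18,18,60)
    for nm,x,z in(("j+ 52",52,84),("j- -68",-68,84),("e+84 112",112,84),("e-84 -128",-128,84),("e+44",112,44),("e-44",-128,44)):
        print(nm,prof(g,np.c_[np.full(60,x),ys],np.c_[np.full(60,x+16),ys],z)[::5].round().astype(int))
E
python3 -c "
from wall import *
t=snapshot('top');cv2.imwrite('pics/s6t.png',t);report(t)
cv2.imwrite('pics/s6s.png',snapshot('side'))
cv2.imwrite('pics/s6.png',cv2.resize(t[145:275,270:410],None,fx=4,fy=4))"
```

```text
t 19.05 at [450.1  37.  289.6] [1.7999e+02 7.0000e-02 1.6588e+02] grip 84.6 F [-0.2  0.6 -0.1] ff 0.0
turn [ 0.0002  0.0013 -0.0004] shift [ 1.3  0.4 89.6]
f+ [34.68  0.06]
f- [-34.94   0.06]
h+ [92.25  0.96]
h- [-92.67   4.67]
low+ [97.91 -4.01]
low- [-95.3   -0.15]
h+ 1 y18..30 [199 200 201 203 197 177 146 114  90  78  76  79  88]
h+ -1 y18..30 [192 192 191 189 185 180 179 193 213 223 224 223 222]
f+ 1 y18..30 [201 202 204 206 201 181 148 115  91  79  74  71  77]
f+ -1 y18..30 [194 194 193 191 187 182 179 189 209 222 224 223 222]
f- 1 y18..30 [200 201 203 204 198 178 146 113  89  78  74  70  77]
f- -1 y18..30 [192 193 192 191 187 182 178 185 205 220 224 222 222]
h- 1 y18..30 [195 195 195 195 195 196 198 200 193 170 136 104  88]
h- -1 y18..30 [172 178 189 200 207 207 204 204 203 203 202 202 202]
l+ 1 y18..30 [192 174 145 115  92  80  75  72  74  90 126 163 186]
l+ -1 y18..30 [188 188 189 189 188 188 188 188 188 187 184 180 179]
l- 1 y18..30 [196 197 199 200 195 175 145 111  88  92 122 155 174]
l- -1 y18..30 [190 190 189 187 182 175 173 180 190 200 206 206 203]
j+ 52 [198 198 199 200 201 195 171 132  97  83  97 131 167 190 197 197 197]
j- -68 [190 185 182 181 182 181 167 142 129 143 171 190 196 197 197 196 196]
e+84 112 [194 194 194 194 194 195 196 191 176 166 174 194 211 219 221 217 212]
e-84 -128 [202 199 199 204 212 218 220 215 207 204 194 173 163 172 184 189 190]
e+44 [197 196 195 195 196 196 195 195 195 195 194 195 196 196 189 174 165]
e-44 [207 217 220 217 208 203 196 176 162 168 182 189 191 192 192 192 191]
```

View pics/s6.png

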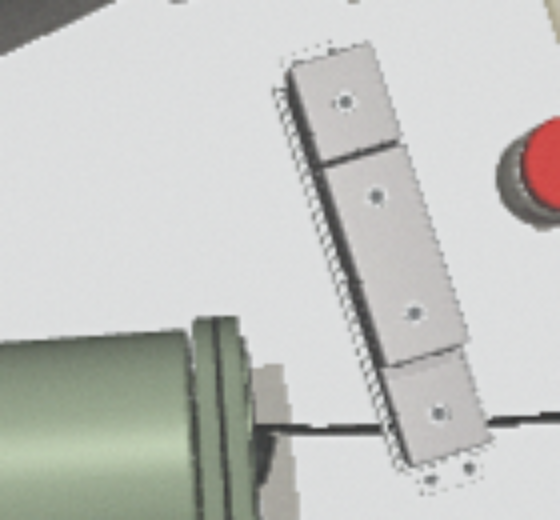

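The top crop shows the full block aligned with the lower course (wall frame about (−0.1, 0.1), yaw 0). Half 1 is aligned in y, but a gap of about 2 mm shows at (360,152), which I will close later. Now half 2.

>>> servo_tool:
  moves:
    - [[0, 0, 0, 1, 0, 35, 85], [0, 0, 0, 1, 0, 70, 85], [0, 0, 0, 1, 0, 95, 85], [0, 0, 0, 1, 0, 105, 85], [0, 0, 0, 1, 0, 109, 85]]

```text
t: 19.65
ee_pos: [448.4, 37.7, 179.6]
eef_rot: [-180.0, -0.1, 165.9]
contact_force: [0.8, 0.0, 0.8]
grip_width: 84.9
finger_force: 0.0
```

>>> servo_tool:
  moves:
    - [[0, 0, 0, 0, 0, 0, 85], [0, 0, 0, 0, 0, 0, 85], [0, 0, 0, 0, 0, 0, 85], [0, 0, 0, 0, 0, 0, 85]]

```text
t: 20.05
ee_pos: [448.4, 38.1, 181.2]
eef_rot: [180.0, 0.1, 165.9]
contact_force: [0.3, 0.5, 0.3]
grip_width: 85.2
finger_force: 0.0
```

```bash
python3 go.py 449 37.7 180 165.9
```

```text
t 20.05 at [448.4  38.1 181.2] [1.7996e+02 1.0000e-01 1.6592e+02] grip 85.2 F [0.3 0.5 0.3] ff 0.0
turn [0.0006 0.0018 0.0004] shift [-0.7 -0.3  1.2]
```

>>> servo_tool:
  moves:
    - [[0, 0, 0, -0.7, 0, 1, 60], [0, 0, 0, -0.7, 0, 1, 45], [0, 0, 0, -0.7, 0, 1, 45], [0, 0, 0, -0.7, 0, 1, 45], [0, 0, 0, -0.7, 0, 1, 45]]

```text
t: 20.55
ee_pos: [448.9, 37.9, 179.7]
eef_rot: [180.0, 0.0, 165.9]
contact_force: [-0.4, -0.5, 6.2]
grip_width: 49.3
finger_force: 62.8
```

>>> servo_tool:
  moves:
    - [[0, 0, 0, 0, 0, 0, 45], [0, 0, 0, 0, 0, -30, 45], [0, 0, 0, 0, 0, -75, 45], [0, 0, 0, 0, 0, -110, 45], [0, 0, 0, 0, 0, -125, 45]]

```text
t: 21.05
ee_pos: [449.3, 38.0, 307.2]
eef_rot: [179.9, 0.3, 165.9]
contact_force: [0.2, 0.1, -2.4]
grip_width: 49.3
finger_force: 62.8
```

```bash
python3 -c "
from wall import *
print(W(-95,-1.3),W(-92,-1.3),W(92.1,-1.3))"; python3 go.py 449.6 -137.3 300 196.65
```

```text
[ 449.59555647 -137.33532728] [ 452.46977517 -136.47575362] [628.85099596 -83.72658346]
t 21.05 at [449.3  38.  307.2] [179.91   0.27 165.91] grip 49.3 F [ 0.2  0.1 -2.4] ff 62.8
turn [ 3.000e-04  5.100e-03 -5.365e-01] shift [ -43.  -169.9    7.1]
```

>>> servo_tool:
  moves:
    - [[0, 0, -0.14, -10, -40, 1, 45], [0, 0, -0.28, -20, -80, 3, 45], [0, 0, -0.42, -30, -120, 5, 45], [0, 0, -0.53, -40, -158, 7, 45], [0, 0, -0.5365, -43, -170, 7, 45]]

```text
t: 21.55
ee_pos: [448.8, -140.3, 296.7]
eef_rot: [-180.0, -0.1, -163.4]
contact_force: [-1.0, 0.8, -0.9]
grip_width: 49.0
finger_force: 63.0
```

>>> servo_tool:
  moves:
    - [[0, 0, 0, 0, 0, 0, 45], [0, 0, 0, 0, 0, 0, 45], [0, 0, 0, 0, 0, 0, 45], [0, 0, 0, 0, 0, 0, 45]]

```text
t: 21.95
ee_pos: [449.1, -136.4, 297.4]
eef_rot: [180.0, -0.0, -163.3]
contact_force: [0.1, 0.6, -1.9]
grip_width: 49.2
finger_force: 63.0
```

```bash
python3 go.py 449.6 -137.3 231 196.65
```

```text
t 21.95 at [ 449.1 -136.4  297.4] [ 1.7998e+02 -1.0000e-02 -1.6326e+02] grip 49.2 F [ 0.1  0.6 -1.9] ff 63.0
turn [ 0.0004 -0.0001  0.0016] shift [-0.2 -1.  66.4]
```

>>> servo_tool:
  moves:
    - [[0, 0, 0.001, 0, -1, 25, 45], [0, 0, 0.001, 0, -1, 45, 45], [0, 0, 0.001, 0, -1, 58, 45], [0, 0, 0.001, 0, -1, 64, 45], [0, 0, 0.001, 0, -1, 66, 45]]

```text
t: 22.45
ee_pos: [449.4, -137.8, 231.0]
eef_rot: [180.0, -0.0, -163.3]
contact_force: [-0.3, -0.1, -1.3]
grip_width: 49.3
finger_force: 63.1
```

>>> servo_tool:
  moves:
    - [[0, 0, 0, 0, 0, 0, 45], [0, 0, 0, 0, 0, 0, 45], [0, 0, 0, 0, 0, 0, 45], [0, 0, 0, 0, 0, 0, 45]]

```text
t: 22.85
ee_pos: [449.5, -138.4, 231.9]
eef_rot: [-180.0, 0.1, -163.4]
contact_force: [0.1, -0.3, -2.0]
grip_width: 49.4
finger_force: 63.1
```

```bash
python3 go.py 452.5 -136.5 224.3 196.65
```

```text
t 22.85 at [ 449.5 -138.4  231.9] [-1.7997e+02  5.0000e-02 -1.6340e+02] grip 49.4 F [ 0.1 -0.3 -2. ] ff 63.1
turn [-0.0005  0.0009 -0.0009] shift [-3.4  1.   7.6]
```

>>> servo_tool:
  moves:
    - [[0, 0, 0, -2, 1, 2, 45], [0, 0, 0, -3.4, 1, 4, 45], [0, 0, 0, -3.4, 1, 6, 45], [0, 0, 0, -3.4, 1, 6.5, 45], [0, 0, 0, -3.4, 1, 6.5, 45]]

```text
t: 23.35
ee_pos: [452.3, -136.4, 224.7]
eef_rot: [180.0, -0.0, -163.4]
contact_force: [-0.7, -0.3, -1.1]
grip_width: 48.9
finger_force: 63.1
```

>>> servo_tool:
  moves:
    - [[0, 0, 0, 0, 0, 0, 45], [0, 0, 0, 0, 0, 0, 45], [0, 0, 0, 0, 0, 0, 45], [0, 0, 0, 0, 0, 0, 45]]

```text
t: 23.75
ee_pos: [452.4, -136.4, 225.0]
eef_rot: [180.0, 0.0, -163.4]
contact_force: [-1.1, -0.3, -1.1]
grip_width: 49.0
finger_force: 63.1
```

```bash
python3 go.py 452.5 -136.5 224.0 196.65
```

```text
t 23.75 at [ 452.4 -136.4  225. ] [ 1.800e+02  1.000e-02 -1.634e+02] grip 49.0 F [-1.1 -0.3 -1.1] ff 63.1
turn [ 0.0001  0.0001 -0.0009] shift [-0.1 -0.1  1. ]
```

>>> servo_tool:
  moves:
    - [[0, 0, 0, 0, 0, 1.2, 45], [0, 0, 0, 0, 0, 1.2, 45], [0, 0, 0, 0, 0, 1.2, 45], [0, 0, 0, 0, 0, 1.2, 80], [0, 0, 0, 0, 0, 1.2, 80]]

```text
t: 24.25
ee_pos: [452.4, -136.4, 223.8]
eef_rot: [180.0, 0.0, -163.4]
contact_force: [0.6, 0.1, -0.8]
grip_width: 76.2
finger_force: 0.0
```

>>> servo_tool:
  moves:
    - [[0, 0, 0, 0, 0, 0, 80], [0, 0, 0, 0, 0, 0, 80], [0, 0, 0, 0, 0, -20, 80], [0, 0, 0, 0, 0, -50, 80], [0, 0, 0, 0, 0, -75, 80]]

```text
t: 24.75
ee_pos: [452.4, -136.4, 299.8]
eef_rot: [180.0, 0.0, -163.4]
contact_force: [-0.4, 0.3, 0.3]
grip_width: 80.1
finger_force: 0.0
```

>>> servo_tool:
  moves:
    - [[0, 0, 0, -40, 0, 0, 80], [0, 0, 0, -85, 0, 0, 80], [0, 0, 0, -130, 0, 0, 80], [0, 0, 0, -170, 0, 0, 80], [0, 0, 0, -184, 0, 0, 80]]

```text
t: 25.25
ee_pos: [631.8, -82.6, 298.4]
eef_rot: [-180.0, 0.1, -163.3]
contact_force: [0.2, 0.0, 0.1]
grip_width: 80.1
finger_force: 0.0
```

>>> servo_tool:
  moves:
    - [[0, 0, 0, 0, 0, 0, 80], [0, 0, 0, 0, 0, 0, 80], [0, 0, 0, 0, 0, 0, 80], [0, 0, 0, 0, 0, 0, 80]]

```text
t: 25.65
ee_pos: [627.7, -84.3, 299.0]
eef_rot: [180.0, -0.0, -163.4]
contact_force: [0.3, 0.5, -0.4]
grip_width: 79.9
finger_force: 0.0
```

```bash
python3 go.py 628.8 -83.7 226 196.65
```

```text
t 25.65 at [627.7 -84.3 299. ] [ 1.7999e+02 -2.0000e-02 -1.6345e+02] grip 79.9 F [ 0.3  0.5 -0.4] ff 0.0
turn [ 0.0002 -0.0004 -0.0017] shift [-1.3  0.3 73. ]
```

>>> servo_tool:
  moves:
    - [[0, 0, -0.001, 0, 0, 25, 80], [0, 0, -0.001, 0, 0, 50, 80], [0, 0, -0.001, 0, 0, 65, 80], [0, 0, -0.001, 0, 0, 72, 80], [0, 0, -0.001, 0, 0, 73, 80]]

```text
t: 26.15
ee_pos: [628.2, -84.1, 225.3]
eef_rot: [180.0, -0.1, -163.4]
contact_force: [-0.3, 0.3, -0.0]
grip_width: 80.0
finger_force: 0.0
```

>>> servo_tool:
  moves:
    - [[0, 0, 0, 0, 0, 0, 80], [0, 0, 0, 0, 0, 0, 80], [0, 0, 0, 0, 0, 0, 80], [0, 0, 0, 0, 0, 0, 80]]

```text
t: 26.55
ee_pos: [628.8, -83.9, 226.4]
eef_rot: [-180.0, 0.1, -163.3]
contact_force: [0.5, -0.3, 0.2]
grip_width: 80.2
finger_force: 0.0
```

```bash
python3 go.py 628.8 -83.7 225 196.65
```

```text
t 26.55 at [628.8 -83.9 226.4] [-1.7998e+02  6.0000e-02 -1.6334e+02] grip 80.2 F [ 0.5 -0.3  0.2] ff 0.0
turn [-0.0004  0.001   0.0002] shift [-0.   0.2  1.4]
```

>>> servo_tool:
  moves:
    - [[0, 0, 0, 0, 0, 1, 60], [0, 0, 0, 0, 0, 1, 45], [0, 0, 0, 0, 0, 1, 45], [0, 0, 0, 0, 0, 1, 45], [0, 0, 0, 0, 0, 0.6, 45]]

```text
t: 27.05
ee_pos: [628.7, -83.9, 225.0]
eef_rot: [180.0, -0.0, -163.3]
contact_force: [-0.5, 0.5, -0.5]
grip_width: 49.3
finger_force: 63.4
```

>>> servo_tool:
  moves:
    - [[0, 0, 0, 0.8, 0, 0, 45], [0, 0, 0, 1.6, 0, 0, 45], [0, 0, 0, 2.2, 0, 0, 45], [0, 0, 0, 2.2, 0, 0, 45], [0, 0, 0, 2.2, 0, 0, 45]]

```text
t: 27.55
ee_pos: [626.5, -84.5, 224.9]
eef_rot: [180.0, -0.0, -163.3]
contact_force: [0.5, -0.1, -1.2]
grip_width: 49.3
finger_force: 63.3
```

```bash
python3 go.py 626.7 -84.3 225 196.65
```

```text
t 27.55 at [626.5 -84.5 224.9] [ 1.7998e+02 -2.0000e-02 -1.6335e+02] grip 49.3 F [ 0.5 -0.1 -1.2] ff 63.3
turn [ 0.0003 -0.0004  0.0001] shift [-0.3  0.1 -0.1]
```

Release, rise, and retreat to the +y side to look.

>>> servo_tool:
  moves:
    - [[0, 0, 0, 0, 0, 0.6, 45], [0, 0, 0, 0, 0, 0.6, 45], [0, 0, 0, 0, 0, 0.6, 80], [0, 0, 0, 0, 0, 0.6, 80], [0, 0, 0, 0, 0, 0.6, 80]]

```text
t: 28.05
ee_pos: [626.6, -84.5, 224.4]
eef_rot: [180.0, -0.0, -163.3]
contact_force: [-0.4, 1.0, 0.6]
grip_width: 80.0
finger_force: 0.0
```

>>> servo_tool:
  moves:
    - [[0, 0, 0, 0, 0, 0, 80], [0, 0, 0, 0, 0, -20, 80], [0, 0, 0, 0, 0, -50, 80], [0, 0, 0, 0, 0, -85, 80], [0, 0, 0, 0, 10, -90, 80]]

```text
t: 28.55
ee_pos: [625.0, -75.7, 319.1]
eef_rot: [-179.8, 0.5, -163.4]
contact_force: [0.2, -0.6, 0.3]
grip_width: 79.9
finger_force: 0.0
```

>>> servo_tool:
  moves:
    - [[0, 0, 0, 40, 30, 0, 80], [0, 0, 0, 80, 60, 0, 80], [0, 0, 0, 110, 95, 0, 80], [0, 0, 0, 130, 135, 0, 80], [0, 0, 0, 140, 170, 0, 80]]

```text
t: 29.05
ee_pos: [437.9, 48.6, 314.0]
eef_rot: [180.0, -0.1, -163.4]
contact_force: [0.5, 0.4, 0.4]
grip_width: 79.7
finger_force: 0.0
```

>>> servo_tool:
  moves:
    - [[0, 0, 0, 0, 20, 0, 80], [0, 0, 0, 0, 20, 0, 80], [0, 0, 0, 0, 20, 0, 80]]

```text
t: 29.35
ee_pos: [435.1, 67.1, 314.4]
eef_rot: [-180.0, 0.0, -163.3]
contact_force: [0.1, 0.0, 0.5]
grip_width: 79.8
finger_force: 0.0
```

```bash
python3 go.py 452.5 -136.5 300 196.65;python3 -c "
from wall import *
t=snapshot('top');cv2.imwrite('pics/s7t.png',t);report(t);cv2.imwrite('pics/s7s.png',snapshot('side'))"
```

```text
t 29.35 at [435.1  67.1 314.4] [-179.98    0.   -163.27] grip 79.8 F [0.1 0.  0.5] ff 0.0
turn [-0.0003  0.      0.0015] shift [  42.  -200.    14.4]
f+ [3.476e+01 2.000e-02]
f- [-34.96  -0.04]
h+ [90.16  0.24]
h- [-91.44   0.3 ]
low+ [95.72 -4.77]
low- [-94.02  -4.72]
h+ 1 y18..30 [200 201 202 204 200 183 152 119  95  82  78  80  89]
h+ -1 y18..30 [194 194 192 190 186 180 180 193 213 224 224 223 223]
f+ 1 y18..30 [202 203 204 207 202 182 149 116  92  80  75  72  78]
f+ -1 y18..30 [195 195 195 193 189 183 180 191 211 223 225 224 223]
f- 1 y18..30 [201 202 204 205 199 179 147 114  91  80  76  73  79]
f- -1 y18..30 [194 194 193 192 188 183 179 186 205 221 224 224 223]
h- 1 y18..30 [199 200 202 204 200 182 152 118  91  76  70  69  77]
h- -1 y18..30 [191 191 190 187 181 174 174 184 197 204 204 204 204]
l+ 1 y18..30 [200 183 154 122  97  83  76  73  75  91 127 164 186]
l+ -1 y18..30 [194 193 193 193 193 193 193 193 192 190 186 181 179]
l- 1 y18..30 [200 183 154 121  95  78  71  68  71  89 125 158 176]
l- -1 y18..30 [192 192 191 191 192 191 191 191 190 187 181 175 173]
j+ 52 [199 200 200 201 201 192 163 131 123 146 177 193 198 199 198 198 197]
j- -68 [199 200 203 201 185 152 115  95 106 139 173 193 198 198 197 197 197]
e+84 112 [195 195 195 196 196 189 175 169 178 191 200 206 213 220 222 218 213]
e-84 -128 [203 199 200 206 213 205 183 168 170 180 186 189 190 190 190 190 190]
e+44 [197 197 197 197 196 196 196 196 197 197 197 195 186 173 168 172 181]
e-44 [207 203 183 168 168 179 187 189 191 191 191 191 191 191 191 192 192]
```

Half 1 now butts against the full block and is flush: joint at 59.8, end at 119.0 against 119.3 below. Half 2 needs about 1.2 mm along +x, so I go back and slide it.

>>> servo_tool:
  moves:
    - [[0, 0, 0.001, 8, -40, 4, 80], [0, 0, 0.001, 17, -80, 8, 80], [0, 0, 0.001, 25, -120, 12, 80], [0, 0, 0.001, 34, -160, 14, 80], [0, 0, 0.001, 42, -200, 14, 80]]

```text
t: 29.95
ee_pos: [452.1, -139.4, 300.0]
eef_rot: [180.0, -0.0, -163.5]
contact_force: [1.1, 1.0, -1.4]
grip_width: 79.7
finger_force: 0.0
```

>>> servo_tool:
  moves:
    - [[0, 0, 0, 0, 0, 0, 80], [0, 0, 0, 0, 0, 0, 80], [0, 0, 0, 0, 0, 0, 80], [0, 0, 0, 0, 0, 0, 80]]

```text
t: 30.35
ee_pos: [452.1, -135.9, 300.4]
eef_rot: [180.0, -0.0, -163.3]
contact_force: [-1.2, 0.3, 0.5]
grip_width: 80.1
finger_force: 0.0
```

```bash
python3 go.py 452.4 -136.4 226 196.65
```

```text
t 30.35 at [ 452.1 -135.9  300.4] [ 1.7997e+02 -1.0000e-02 -1.6334e+02] grip 80.1 F [-1.2  0.3  0.5] ff 0.0
turn [ 0.0005 -0.0002  0.0003] shift [-0.1 -0.6 74.4]
```

>>> servo_tool:
  moves:
    - [[0, 0, 0, 0, -0.5, 25, 80], [0, 0, 0, 0, -0.5, 50, 80], [0, 0, 0, 0, -0.5, 65, 80], [0, 0, 0, 0, -0.5, 72, 80], [0, 0, 0, 0, -0.5, 74, 80]]

```text
t: 30.85
ee_pos: [452.4, -136.4, 226.1]
eef_rot: [180.0, -0.0, -163.3]
contact_force: [0.1, 0.1, -0.7]
grip_width: 80.1
finger_force: 0.0
```

>>> servo_tool:
  moves:
    - [[0, 0, 0, 0, 0, 0, 80], [0, 0, 0, 0, 0, 0, 80], [0, 0, 0, 0, 0, 0, 80], [0, 0, 0, 0, 0, 0, 80]]

```text
t: 31.25
ee_pos: [452.5, -137.2, 227.0]
eef_rot: [-180.0, 0.1, -163.4]
contact_force: [-0.6, 0.2, 0.8]
grip_width: 80.1
finger_force: 0.0
```

```bash
python3 go.py 452.4 -136.4 225 196.65
```

```text
t 31.25 at [ 452.5 -137.2  227. ] [-1.7997e+02  6.0000e-02 -1.6341e+02] grip 80.1 F [-0.6  0.2  0.8] ff 0.0
turn [-0.0005  0.001  -0.001 ] shift [-0.1  0.8  2. ]
```

>>> servo_tool:
  moves:
    - [[0, 0, 0, 0, 0.7, 1.8, 80], [0, 0, 0, 0, 0.7, 1.8, 80], [0, 0, 0, 0, 0.7, 1.8, 45], [0, 0, 0, 0, 0.7, 1.8, 45], [0, 0, 0, 0, 0.7, 1.8, 45]]

```text
t: 31.75
ee_pos: [452.4, -136.6, 225.0]
eef_rot: [-180.0, 0.0, -163.4]
contact_force: [-0.6, -1.2, 3.8]
grip_width: 49.3
finger_force: 63.1
```

>>> servo_tool:
  moves:
    - [[0, 0, 0, 0, 0, -0.2, 45], [0, 0, 0, -0.6, 0, -0.3, 45], [0, 0, 0, -1.2, 0, -0.3, 45], [0, 0, 0, -1.2, 0, -0.3, 45], [0, 0, 0, -1.2, 0, -0.3, 45]]

```text
t: 32.25
ee_pos: [453.1, -136.1, 225.0]
eef_rot: [180.0, -0.0, -163.4]
contact_force: [-1.5, -0.3, 2.5]
grip_width: 49.4
finger_force: 62.8
```

```bash
python3 go.py 453.6 -136.1 225 196.65
```

```text
t 32.25 at [ 453.1 -136.1  225. ] [ 1.7998e+02 -4.0000e-02 -1.6340e+02] grip 49.4 F [-1.5 -0.3  2.5] ff 62.8
turn [ 0.0004 -0.0007 -0.0008] shift [-0.5 -0.1 -0. ]
```

>>> servo_tool:
  moves:
    - [[0, 0, 0, -0.4, 0, -0.2, 45], [0, 0, 0, -0.4, 0, -0.2, 45], [0, 0, 0, -0.4, 0, -0.2, 45], [0, 0, 0, -0.4, 0, -0.2, 45]]

```text
t: 32.65
ee_pos: [453.6, -136.0, 225.0]
eef_rot: [180.0, -0.0, -163.4]
contact_force: [-0.8, 0.2, -2.1]
grip_width: 49.3
finger_force: 62.7
```

>>> servo_tool:
  moves:
    - [[0, 0, 0, 0, 0, 0.2, 45], [0, 0, 0, 0, 0, 0.2, 80], [0, 0, 0, 0, 0, 0.2, 80], [0, 0, 0, 0, 0, 0.2, 80], [0, 0, 0, 0, 0, 0.2, 80]]

```text
t: 33.15
ee_pos: [453.9, -136.0, 225.1]
eef_rot: [-180.0, 0.0, -163.4]
contact_force: [-0.8, -0.2, 0.4]
grip_width: 80.0
finger_force: 0.0
```

>>> servo_tool:
  moves:
    - [[0, 0, 0, 0, 0, 0, 80], [0, 0, 0, 0, 0, -20, 80], [0, 0, 0, 0, 0, -50, 80], [0, 0, 0, 0, 0, -85, 80], [0, 0, 0, 0, 10, -90, 80]]

```text
t: 33.65
ee_pos: [452.3, -127.2, 318.8]
eef_rot: [-179.7, 0.4, -163.5]
contact_force: [-0.1, -0.6, 0.7]
grip_width: 79.9
finger_force: 0.0
```

>>> servo_tool:
  moves:
    - [[0, 0, 0, 0, 45, 0, 80], [0, 0, 0, 0, 90, 0, 80], [0, 0, 0, 0, 135, 0, 80], [0, 0, 0, 0, 175, 0, 80], [0, 0, 0, 0, 195, 0, 80]]

```text
t: 34.15
ee_pos: [393.4, 62.6, 314.5]
eef_rot: [179.9, -0.1, -163.3]
contact_force: [0.2, -0.3, 0.5]
grip_width: 80.0
finger_force: 0.0
```

>>> servo_tool:
  moves:
    - [[0, 0, 0, 0, 5, 0, 80], [0, 0, 0, 0, 5, 0, 80]]

```text
t: 34.35
ee_pos: [393.4, 65.6, 314.8]
eef_rot: [-180.0, -0.0, -163.3]
contact_force: [0.7, -0.4, -0.0]
grip_width: 79.9
finger_force: 0.0
```

```bash
python3 go.py 452.5 -136.5 300 196.65;python3 -c "
from wall import *
t=snapshot('top');s=snapshot('side');cv2.imwrite('pics/s8t.png',t);report(t)
cv2.imwrite('pics/s8.png',np.hstack([cv2.resize(s[110:210,230:390],None,fx=3,fy=3),cv2.resize(t[140:273,310:410],None,fx=3,fy=3)[:300]]))"
```

```text
t 34.35 at [393.4  65.6 314.8] [-1.7999e+02 -2.0000e-02 -1.6330e+02] grip 79.9 F [ 0.7 -0.4 -0. ] ff 0.0
turn [-0.0001 -0.0004  0.0009] shift [   1.5 -210.6   14.8]
f+ [34.73  0.04]
f- [-35.23   0.15]
h+ [90.09  0.23]
h- [-90.29   0.66]
low+ [95.65 -4.78]
low- [-92.81  -4.34]
h+ 1 y18..30 [197 198 199 201 198 181 150 118  94  81  77  79  87]
h+ -1 y18..30 [190 191 190 187 183 177 178 191 211 222 222 222 221]
f+ 1 y18..30 [200 201 203 204 200 180 149 116  92  79  74  71  77]
f+ -1 y18..30 [192 192 192 190 186 180 177 188 208 221 223 221 221]
f- 1 y18..30 [199 200 201 203 197 177 145 113  90  80  75  72  78]
f- -1 y18..30 [191 191 191 189 185 179 176 183 203 219 223 222 221]
h- 1 y18..30 [195 196 198 200 199 187 160 127  98  79  71  69  76]
h- -1 y18..30 [189 188 187 184 179 173 173 183 197 203 202 201 201]
l+ 1 y18..30 [197 181 152 120  95  81  75  72  74  89 125 162 184]
l+ -1 y18..30 [190 190 190 190 190 190 190 190 189 187 183 178 178]
l- 1 y18..30 [199 188 162 130 102  82  72  68  70  87 123 156 174]
l- -1 y18..30 [190 190 190 189 189 189 189 188 187 184 180 173 172]
j+ 52 [196 196 196 198 199 192 166 134 123 142 170 189 195 196 196 195 195]
j- -68 [196 197 197 199 201 191 163 128 115 136 168 188 195 195 195 195 194]
e+84 112 [193 192 193 194 194 188 174 166 174 187 198 204 212 218 220 215 211]
e-84 -128 [201 197 197 203 211 217 212 191 171 169 177 184 186 187 188 187 187]
e+44 [194 194 194 194 193 194 194 194 194 194 195 193 184 171 164 168 177]
e-44 [206 216 212 193 173 168 175 183 187 189 189 189 189 188 189 189 190]
```

View pics/s8.png

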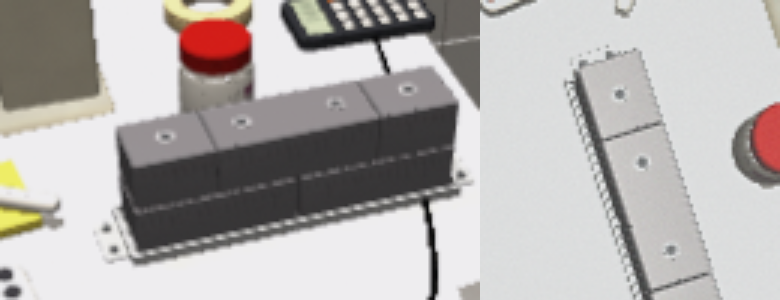

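The side crop shows the second course complete. Its ends and faces are in line with the lower course, the joints at (215,165) and (375,110) are closed, and the robot is clear. I hand the job in.

```bash
python3 -c "
from bench import arm
print(arm.sign_off())"
```

```text
the job is handed in; nothing more can be done
None
```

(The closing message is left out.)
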